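Pull a worn knob cap off a control box

ROBOT

A 6-joint arm with a two-finger parallel gripper is mounted at the origin on the work surface. World frame = base frame: x ahead of the robot, y to its left, z up, the work surface at z = 0. Lengths are in m, angles in rad, forces in N, time in s.
With the tool pointing down it reaches from about 0.35 to 0.775 m from the base axis. Payload 5.5 kg.
Tool frame: the origin (TCP) lies midway between the tips of the shut fingers; the grasp point (between the pads) lies 19 mm behind it (manip.grip_depth is the distance from the TCP to the grasp point, in m); x points along the fingers, y is the direction in which the jaws open and shut, and the axes are right-handed (so a half turn about x gives the same grasp; the last joint's range is limited). The gripper opens to 85 mm and grips with 20 to 120 N. Pads are 22 mm wide; open, the fingers measure 114 mm over their backs; the gripper's body (76 mm by 85 mm) begins 54 mm behind the grasp point. The pads swing forward as they close: fully open they stand 13 mm farther back than shut.
Start: joints at [-1.463, 0.313, 0.046, 1.304, 0, 1.431], TCP at [0.141, -0.557, 0.231] pointing down, gripper open.
Joint ranges: [-2.76, 2.76], [-0.86, 1.69], [-1.03, 1.26], [-2.2, 2.34], [-1.47, 1.5], [-3.14, 3.14]. Speed limits (rad/s): [2.57, 2.57, 3.14, 3.14, 3.14, 3.14].

INTERFACE

Orientations are given as a unit quaternion [w, x, y, z].
In Python, from cell import manip gives the robot as it stands.
- The arm moves only by the tool carry_out, never from a script. Its argument "increments" is a list of rows, each a list of 6 numbers: the shift along the tool's x, y, z in mm, then the turn, a rotation vector about the tool's x, y, z in degrees. In form: [[x, y, z, wx, wy, wz], ...]. A call has exactly 8 rows; each row shifts and turns the commanded pose from where the row before left it, along the tool's axes as they then stand; what a row does not reach is not made up. A row lasts 1/10 s, in which the tool goes at most 50 mm and 8.59 degrees, less where a joint would pass 70% of its speed; a pose out of reach is approached as far as the arm can. A call with a gripper value outside its range is refused whole. "fingers" is the opening, from -1 (shut) to 1 (fully open), so that 0 is half open, set as the call begins (left out, the last holds). The fingers move at their own pace and stop on an object; the grip force is fixed at half the most. Time passes only in rows, so rows that do not move let the fingers close, or fill a call up. It gives the time, the measured TCP pose, the force and the opening at its end, in the units of the state.
- manip.sense(): the state, without advancing time (a new reading comes with each control period).
- manip.capture(name): name is "scene" or "side" or "wrist"; returns the picture (400x640x3 uint8, red, green, blue); there is no depth.
- manip.calibration(name): a dict with "fx", "fy", "cx", "cy" (pixels), "k1" (the pictures are not rectified: a ray, as slopes to the right and down, at radius r is drawn at 1 + k1 r^2 times it, then the intrinsics apply), "rvec" (rotation vector, rad) and "tvec" (3), from world to camera coordinates, as OpenCV has them. Camera axes: x right, y down, z forward; pixel columns grow to the right and rows downward; lengths in m; the calibration is good to about 2 mm. A picture is of the moment at which its call begins: read the wrist's pose just before it. calibration takes no time and is no camera call; for the wrist camera it gives the pose at the moment of the call.
- manip.hand_in(): hands the job in, once; it reports no verdict.
The state is a dict: "time_s": time; "joints": joint angles; "dq": joint speeds; "joint_efforts": joint torques, N m; "position": TCP position; "ee_rot": TCP orientation; "ft_force": force on the tool from outside, world axes, zero at the start; "moment": the same for the moment, N m; "opening": finger opening in m.
Only numpy, scipy, OpenCV 4.12 (cv2) and the standard library are available. Lean on these libraries where they do the work, as an engineer would, in place of code of your own. Each camera call takes 0.05 s, during which the arm holds its last target.

TASK

Take the C-shaped puller, hook its fork under the yellow knob cap on the control box and pull the cap straight up off its stem, gently, without leaning or pushing hard on box, stem or cap. Then stand the puller upright in the blue tray with the yellow cap still lying on its fork, and let go. Keep the fingers off the yellow cap and keep it level; leave the black cap seated and the jar and brass collar where they are.

Things in the scene. Friction and masses are not known exactly. Their poses are not given: they have to be found in the camera images.
- control_box: Fixed grey box let into the bench to an uneven depth, 160 (x) by 220 (y) mm. Origin on its centre line, 60 mm below its rigid flat aluminium panel, which lies 48 to 60 mm above the bench; z up, x away from the robot's side. Two steel stems, each with a knob cap, stand on it at x = +35 mm, y = +55 and -55 mm, round, 14 mm thick under the cap; the panel is bare on the robot's side of them.
- yellow_cap_mid (a point): Yellow knob cap on one of the stems (which one varies): round flange 36 mm across, 3 mm thick at the bottom, knob 26 mm across above it, 22 mm high in all, about 30 g. Point: on its axis, 11 mm above the flange's underside, which sits 6.5 mm above the panel. Springs in the stem hold it with about 8 to 16 N over the first 11 mm of lift; 15 mm up it is clear. It gives 1 mm sideways.
- black_cap_mid (a point): The same cap in black, on the other stem, 110 mm away; to be left seated. Point as for the yellow cap.
- puller_handle (a point): Red handle of the C-shaped steel puller (140 to 220 g), which stands upright on a wooden block 28 to 40 mm high. Point: the handle's centre; z up, x the way the fork's prongs point. Block 30 (x) by 16 (y) by 42 (z) mm, gripped across y. It is clamped on its shank at a height that varies and is not measured: the underside of the fork lies 64 to 94 mm below this point.
- puller_top (a point): Top of the puller's handle, same axes. Below the handle a bar 16 mm wide (36 to 42 mm above the fork's underside) runs back to a 30 mm wide spine 25 to 33 mm behind the axis, down to a flat fork 40 mm wide, 4 mm thick. Its slot, 18 mm wide, opens to +x: closed end 7 mm behind the axis, prong tips 20 mm ahead of it. The last 8 mm are 2.5 mm thick, flat underneath, slot 21 mm.
- tray: Fixed shallow blue tray, open on top, 150 by 150 mm, 25 mm high, walls and floor 4 mm thick. Origin at the centre of its underside.
- screw_jar: Glass jar with a steel lid, 60 mm in diameter and 80 mm high, standing on the bench, origin at its underside; to be left alone.
- collar: Brass shaft collar, 40 mm in diameter, 16 mm high, lying on the bench, origin at its underside; to be left alone.
Not all that is in view belongs to the job. Several things have the shape of the tray; the one meant has the colours described above.

How it is judged:
By the outcome, as a careful person would: the job done as asked, in the order asked, and still so for the second after the job is handed in, with the robot touching nothing.
It also fails if it takes over 67 s, if anything falls off the work surface, if the arm or the gripper's body presses on something with over 40 N, if the wrist force passes 120 N, or if a joint passes its speed limit or range.

## Working session

There is one attempt and no reset: what is moved stays moved. The work goes in short steps, Python scripts to look and compute and a tool call to move; the robot and the scene stay as the last step left them, time stands still between calls to the robot, and variables do not carry over. Pictures are saved under pics/ and viewed, and the job is handed in when it is done.

Besides the shell and the picture viewer there is one more tool, called after "Request:" by a JSON object that holds its "name" and its "arguments", one argument or row to a line. carry_out: Moves the arm, as the interface text tells. Its arguments: {"type":"object","properties":{"increments":{"type":"array"},"fingers":{"type":"number"}},"required":["increments"]}

```bash
ls; mkdir -p pics; python3 - <<'E'
from cell import manip
import cv2
print(manip.sense())
for n in("scene","side","wrist"):
    print(n,manip.calibration(n))
    cv2.imwrite(f"pics/a_{n}.png",manip.capture(n)[:,:,::-1])
E
```

```text
pics
{'time_s': 0.0, 'joints': array([-1.46262126e+00,  3.14022531e-01,  4.49993166e-02,  1.30356652e+00,
        2.42290464e-05,  1.43119792e+00]), 'dq': array([-2.42954465e-03, -9.61704936e-04, -3.16645460e-05,  2.38465290e-04,
        3.94450242e-04, -2.15901564e-03]), 'joint_efforts': array([ 2.82686888e-04, -4.80630255e+01,  2.98530650e+01,  1.93366909e-02,
       -5.67388525e-06, -9.54896194e-06]), 'position': array([ 0.14096222, -0.55695295,  0.23040457]), 'ee_rot': array([ 0.08674335,  0.70170565,  0.08801105, -0.7016686 ]), 'ft_force': array([-0.83274876,  1.14317382,  0.05473189]), 'moment': array([ 0.02471298, -0.03278063,  0.0088444 ]), 'opening': 0.08566377303087257}
scene {'fx': 482.4552409091377, 'fy': 482.4552409091377, 'cx': 318.4784914500659, 'cy': 192.7297809981881, 'k1': 0.014417408135262511, 'rvec': array([ 1.23572652,  2.24923878, -0.9806706 ]), 'tvec': array([ 0.37438543, -0.18868061,  1.50194125])}
side {'fx': 379.0973179671553, 'fy': 379.0973179671553, 'cx': 322.79200930999076, 'cy': 199.02633374084851, 'k1': -0.0691858396084903, 'rvec': array([ 2.26728375, -0.23614605,  0.10968709]), 'tvec': array([-0.55003616,  0.06495872,  1.1506328 ])}
wrist {'fx': 281.6313488092023, 'fy': 281.6313488092023, 'cx': 315.2967813077091, 'cy': 195.69558286208868, 'k1': -0.018718394916869097, 'rvec': array([-2.28506256,  1.77904258,  0.2682406 ]), 'tvec': array([-0.57394398, -0.03745224,  0.37989752])}
```

View pics/a_scene.png

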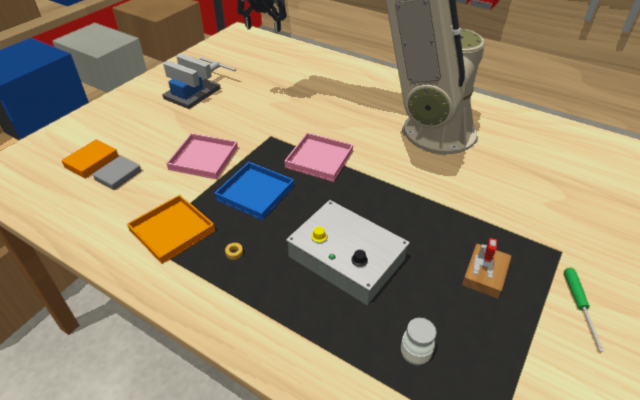

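View pics/a_side.png

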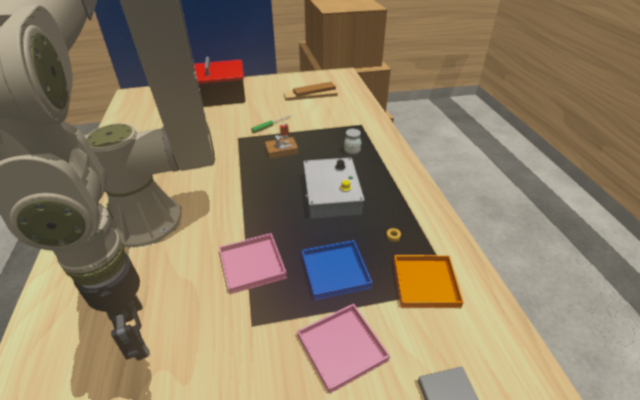

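View pics/a_wrist.png

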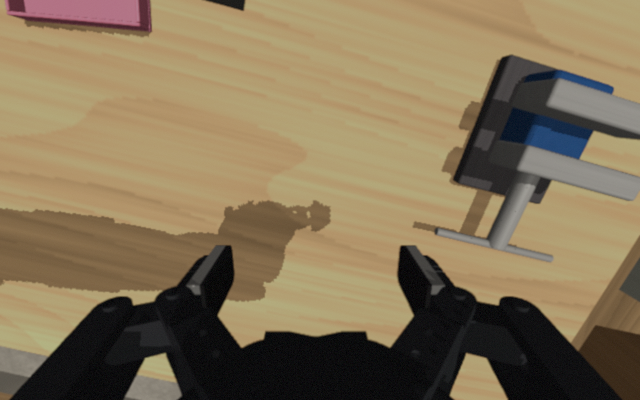

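The scene shows the blue tray at (255,190), the box with the yellow cap at (319,235) and the black cap at (360,258), the puller on its block at (490,260), the jar at (420,340) and the collar at (234,250). I'll zoom in next.

```bash
cat > h.py <<'E'
import numpy as np, cv2
from scipy.spatial.transform import Rotation as R
from scipy.optimize import least_squares
def proj(c,P):
    P=np.atleast_2d(P).astype(float)
    d=np.array([c["k1"],0,0,0,0.])
    K=np.array([[c["fx"],0,c["cx"]],[0,c["fy"],c["cy"]],[0,0,1]])
    return cv2.projectPoints(P,c["rvec"],c["tvec"],K,d)[0][:,0]
def ray(c,uv):
    K=np.array([[c["fx"],0,c["cx"]],[0,c["fy"],c["cy"]],[0,0,1]])
    n=cv2.undistortPoints(np.array([[uv]],float),K,np.array([c["k1"],0,0,0,0.]))[0,0]
    Rm=cv2.Rodrigues(c["rvec"])[0]
    return -Rm.T@c["tvec"], Rm.T@np.array([n[0],n[1],1])
def onz(c,uv,z):
    o,d=ray(c,uv); return o+d*(z-o[2])/d[2]
def tri(obs):
    A=np.zeros((3,3));b=np.zeros(3);L=[]
    for c,uv in obs:
        o,d=ray(c,uv);d=d/np.linalg.norm(d);M=np.eye(3)-np.outer(d,d);A+=M;b+=M@o;L.append((o,M))
    p=np.linalg.solve(A,b)
    return p,[np.linalg.norm(M@(p-o)) for o,M in L]
def crop(img,x0,y0,x1,y1,s,name):
    cv2.imwrite(name,cv2.resize(img[y0:y1,x0:x1],None,fx=s,fy=s,interpolation=cv2.INTER_CUBIC))
E
python3 - <<'E'
from h import *
a=cv2.imread("pics/a_scene.png");b=cv2.imread("pics/a_side.png")
crop(a,270,190,430,310,5,"pics/b1.png")
crop(a,440,220,540,310,6,"pics/b2.png")
crop(b,240,110,380,220,5,"pics/b3.png")
E
```

```text
(no output)
```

View pics/b1.png

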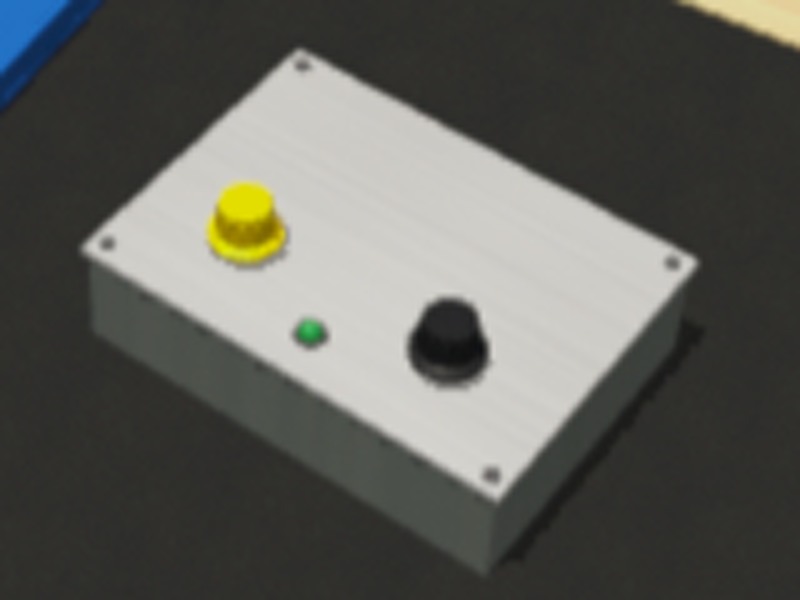

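View pics/b2.png

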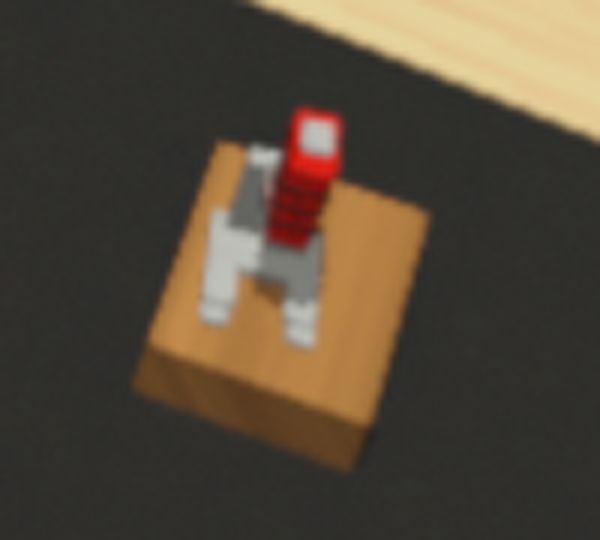

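View pics/b3.png

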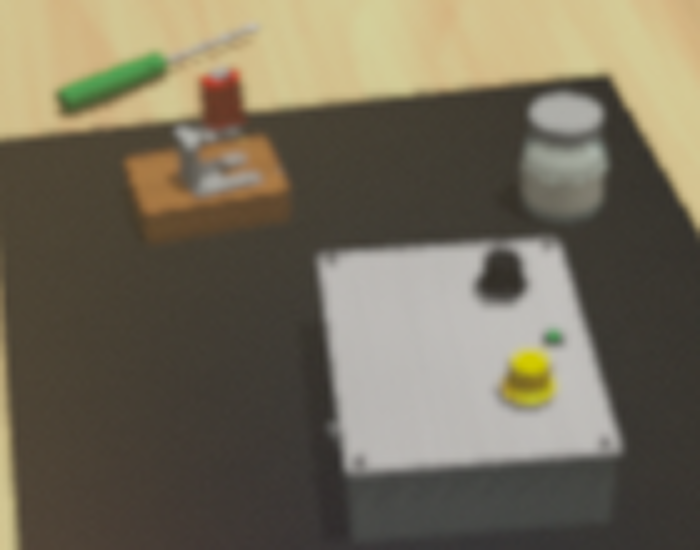

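```bash
cat > m1.py <<'E'
from h import *
from cell import manip
S=manip.calibration("scene");D=manip.calibration("side")
def s1(x,y):return (270+x/5-.4,190+y/5-.4)
def s2(x,y):return (440+x/6-.42,220+y/6-.42)
def d3(x,y):return (240+x/5-.4,110+y/5-.4)
P={}
for n,a,b in [("cA",s1(82,250),d3(622,452)),("cB",s1(300,48),d3(347,474)),("cC",s1(698,263),d3(317,254)),("cD",s1(498,502),d3(560,236)),
 ("ytop",s1(246,200),d3(530,362)),("btop",s1(449,314),d3(503,258)),("htop",s2(318,137),d3(221,73)),
 ("tipL",s2(213,318),d3(262,179)),("tipR",s2(300,342),d3(245,157)),("hbot",s2(290,241),d3(224,124))]:
    p,r=tri([(S,a),(D,b)]);P[n]=p;print(n,p.round(4),np.round(r,4))
obj=np.array([[.08,-.11,.06],[-.08,-.11,.06],[-.08,.11,.06],[.08,.11,.06]])
E
python3 m1.py
```

```text
cA [ 0.6638 -0.1116  0.0587] [0.0009 0.0009]
cB [ 0.4986 -0.0973  0.0594] [0.0016 0.0016]
cC [0.5205 0.1276 0.06  ] [0.0003 0.0003]
cD [0.6867 0.1129 0.0619] [0.0005 0.0005]
ytop [ 0.6212 -0.0512  0.088 ] [0.0011 0.0011]
btop [0.6314 0.0575 0.0893] [0.0009 0.0009]
htop [0.4783 0.289  0.1165] [0.0009 0.0009]
tipL [0.5012 0.278  0.031 ] [0.0022 0.0022]
tipR [0.4937 0.3087 0.0316] [0.0008 0.0008]
hbot [0.4804 0.2941 0.0684] [0.0021 0.0021]
```

```bash
cat > k.py <<'E'
from h import *
from cell import manip
def rot(s=None):
    s=s or manip.sense();q=s["ee_rot"];return R.from_quat([q[1],q[2],q[3],q[0]])
def yawdown(psi):
    # tool x down, tool y at yaw psi
    x=np.array([0,0,-1.]);y=np.array([np.cos(psi),np.sin(psi),0]);return R.from_matrix(np.c_[x,y,np.cross(x,y)])
def st():
    s=manip.sense();r=rot(s);M=r.as_matrix()
    print("t",round(s["time_s"],2),"p",(s["position"]*1000).round(2),"op",round(s["opening"]*1000,1),"F",s["ft_force"].round(2),"M",s["moment"].round(3),
     "yaw_y deg",round(np.degrees(np.arctan2(M[1,1],M[0,1])),2),"xaxis",M[:,0].round(4),"q",s["joints"].round(3))
    return s,r
def go(p,r=None):
    """total shift in tool axes (mm) from now, and the turn rotvec (deg)"""
    s,r0=st(); d=r0.inv().apply(np.array(p)-s["position"])*1000
    print("shift tool mm",d.round(2))
    if r is not None: print("turn deg",np.degrees((r0.inv()*r).as_rotvec()).round(2))
E
python3 - <<'E'
from k import *
print(rot().as_matrix().round(3))
go([.45,-.2,.28],yawdown(np.radians(104)))
go([.45,-.2,.28],yawdown(np.radians(104-180)))
E
```

```text
[[-0.     0.245 -0.969]
 [ 0.001 -0.969 -0.245]
 [-1.    -0.001 -0.   ]]
t 0.15 p [ 140.97 -557.05  230.61] op 85.3 F [-0.06  0.09 -0.48] M [0.018 0.008 0.043] yaw_y deg -75.8 xaxis [-2.0e-04  1.4e-03 -1.0e+00] q [-1.463  0.314  0.045  1.304 -0.     1.431]
shift tool mm [ -48.94 -270.43 -387.17]
turn deg [-1.798e+02 -1.300e-01 -2.000e-02]
t 0.15 p [ 140.97 -557.05  230.61] op 85.3 F [-0.06  0.09 -0.48] M [0.018 0.008 0.043] yaw_y deg -75.8 xaxis [-2.0e-04  1.4e-03 -1.0e+00] q [-1.463  0.314  0.045  1.304 -0.     1.431]
shift tool mm [ -48.94 -270.43 -387.17]
turn deg [ 0.2  -0.01  0.08]
```

```bash
cat >> k.py <<'E'
def rows(wps,psis,ns):
    """plan rows through world waypoints (m) with y-yaw targets (deg, increasing continuous), shift in axes before the turn"""
    s,r=st();p=s["position"].copy();M=r.as_matrix();ps=np.degrees(np.arctan2(M[1,1],M[0,1]))
    for w,y,n in zip(wps,psis,ns):
        dp=(np.array(w)-p)/n;dy=(y-ps)/n
        for i in range(n):
            d=yawdown(np.radians(ps)).inv().apply(dp)*1000;p=p+dp;ps+=dy
            print([float(round(v,1)) for v in d]+[round(-dy,2),0,0])
        print("--")
E
python3 - <<'E'
from k import *
s,r=st();c=manip.calibration("wrist");Rm=cv2.Rodrigues(c["rvec"])[0]
print("cam in tool mm",r.inv().apply(-Rm.T@c["tvec"]-s["position"])*1000,"\n",(r.as_matrix().T@Rm.T).round(3))
rows([[.38,-.25,.28],[.50,-.03,.28],[.46,.24,.26]],[-16,44,104],[8,8,8])
E
```

```text
t 0.15 p [ 140.97 -557.05  230.61] op 85.3 F [-0.06  0.09 -0.48] M [0.018 0.008 0.043] yaw_y deg -75.8 xaxis [-2.0e-04  1.4e-03 -1.0e+00] q [-1.463  0.314  0.045  1.304 -0.     1.431]
cam in tool mm [-142.79014277   -0.21569972  -75.28930863] 
 [[-0.    -0.293  0.956]
 [ 1.    -0.    -0.   ]
 [ 0.     0.956  0.293]]
t 0.15 p [ 140.97 -557.05  230.61] op 85.3 F [-0.06  0.09 -0.48] M [0.018 0.008 0.043] yaw_y deg -75.8 xaxis [-2.0e-04  1.4e-03 -1.0e+00] q [-1.463  0.314  0.045  1.304 -0.     1.431]
[-6.2, -29.9, -38.4, np.float64(-7.48), 0, 0]
[-6.2, -24.6, -41.9, np.float64(-7.48), 0, 0]
[-6.2, -19.0, -44.8, np.float64(-7.48), 0, 0]
[-6.2, -13.0, -46.9, np.float64(-7.48), 0, 0]
[-6.2, -6.8, -48.2, np.float64(-7.48), 0, 0]
[-6.2, -0.4, -48.6, np.float64(-7.48), 0, 0]
[-6.2, 5.9, -48.3, np.float64(-7.48), 0, 0]
[-6.2, 12.1, -47.1, np.float64(-7.48), 0, 0]
--
[0.0, 6.8, -30.6, np.float64(-7.5), 0, 0]
[0.0, 10.8, -29.4, np.float64(-7.5), 0, 0]
[0.0, 14.5, -27.8, np.float64(-7.5), 0, 0]
[0.0, 18.0, -25.6, np.float64(-7.5), 0, 0]
[0.0, 21.2, -23.1, np.float64(-7.5), 0, 0]
[0.0, 24.0, -20.1, np.float64(-7.5), 0, 0]
[0.0, 26.5, -16.8, np.float64(-7.5), 0, 0]
[0.0, 28.4, -13.2, np.float64(-7.5), 0, 0]
--
[2.5, 19.8, -27.8, np.float64(-7.5), 0, 0]
[2.5, 23.3, -24.9, np.float64(-7.5), 0, 0]
[2.5, 26.4, -21.7, np.float64(-7.5), 0, 0]
[2.5, 29.0, -18.0, np.float64(-7.5), 0, 0]
[2.5, 31.1, -14.1, np.float64(-7.5), 0, 0]
[2.5, 32.6, -9.9, np.float64(-7.5), 0, 0]
[2.5, 33.7, -5.6, np.float64(-7.5), 0, 0]
[2.5, 34.1, -1.1, np.float64(-7.5), 0, 0]
--
```

Request:
{"name": "carry_out", "arguments": {
  "increments": [
    [-6.2, -29.9, -38.4, -7.5, 0, 0],
    [-6.2, -24.6, -41.9, -7.5, 0, 0],
    [-6.2, -19, -44.8, -7.5, 0, 0],
    [-6.2, -13, -46.9, -7.5, 0, 0],
    [-6.2, -6.8, -48.2, -7.5, 0, 0],
    [-6.2, -0.4, -48.6, -7.5, 0, 0],
    [-6.2, 5.9, -48.3, -7.5, 0, 0],
    [-6.2, 12.1, -47.1, -7.5, 0, 0]
  ]
}}

```text
time_s: 0.95
position: [0.3803, -0.2482, 0.2811]
ee_rot: [0.428, 0.563, 0.428, -0.563]
ft_force: [0.2, -0.8, -0.3]
opening: 0.0851
```

Request:
{"name": "carry_out", "arguments": {
  "increments": [
    [0, 6.8, -30.6, -7.5, 0, 0],
    [0, 10.8, -29.4, -7.5, 0, 0],
    [0, 14.5, -27.8, -7.5, 0, 0],
    [0, 18, -25.6, -7.5, 0, 0],
    [0, 21.2, -23.1, -7.5, 0, 0],
    [0, 24, -20.1, -7.5, 0, 0],
    [0, 26.5, -16.8, -7.5, 0, 0],
    [0, 28.4, -13.2, -7.5, 0, 0]
  ]
}}

```text
time_s: 1.75
position: [0.4991, -0.0282, 0.2807]
ee_rot: [0.652, 0.273, 0.652, -0.273]
ft_force: [-0.6, -0.9, 0.3]
opening: 0.0851
```

```bash
python3 - <<'E'
from k import *
import json
s,r=st();c=manip.calibration("wrist");json.dump({k:np.array(v).tolist() for k,v in c.items()},open("w1.json","w"))
cv2.imwrite("pics/w1.png",manip.capture("wrist")[:,:,::-1])
rows([[.46,.24,.26]],[104],[8])
E
```

```text
t 1.75 p [499.07 -28.18 280.65] op 85.1 F [-0.57 -0.87  0.26] M [ 0.013 -0.08   0.04 ] yaw_y deg 44.51 xaxis [-4.e-04 -0.e+00 -1.e+00] q [-0.217  0.157 -0.036  1.378 -0.     0.577]
t 1.8 p [500.73 -25.04 280.47] op 85.4 F [1.35 2.26 0.58] M [ 0.121 -0.117  0.002] yaw_y deg 44.97 xaxis [ 0.001   0.0026 -1.    ] q [-0.212  0.159 -0.034  1.377  0.003  0.574]
[2.6, 19.8, -27.0, np.float64(-7.38), 0, 0]
[2.6, 23.1, -24.3, np.float64(-7.38), 0, 0]
[2.6, 26.0, -21.1, np.float64(-7.38), 0, 0]
[2.6, 28.5, -17.6, np.float64(-7.38), 0, 0]
[2.6, 30.6, -13.8, np.float64(-7.38), 0, 0]
[2.6, 32.1, -9.7, np.float64(-7.38), 0, 0]
[2.6, 33.1, -5.5, np.float64(-7.38), 0, 0]
[2.6, 33.5, -1.2, np.float64(-7.38), 0, 0]
--
```

View pics/w1.png

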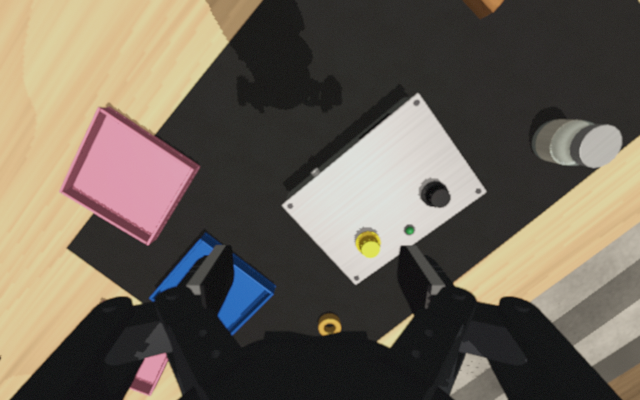

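The wrist view shows the box, with the yellow cap at (369,243) and the black cap at (436,193); the blue tray is at (215,285). The arm was still settling. Next stop is the puller.

Request:
{"name": "carry_out", "arguments": {
  "increments": [
    [2.6, 19.8, -27, -7.4, 0, 0],
    [2.6, 23.1, -24.3, -7.4, 0, 0],
    [2.6, 26, -21.1, -7.4, 0, 0],
    [2.6, 28.5, -17.6, -7.4, 0, 0],
    [2.6, 30.6, -13.8, -7.4, 0, 0],
    [2.6, 32.1, -9.7, -7.4, 0, 0],
    [2.6, 33.1, -5.5, -7.4, 0, 0],
    [2.6, 33.5, -1.2, -7.4, 0, 0]
  ]
}}

```text
time_s: 2.6
position: [0.4607, 0.2372, 0.2597]
ee_rot: [0.702, -0.084, 0.702, 0.084]
ft_force: [1.1, 0.1, 0.6]
opening: 0.0853
```

```bash
python3 - <<'E'
from k import *
import json
manip.capture("side")
for i in (2,3):
  s,r=st();c=manip.calibration("wrist");json.dump({k:np.array(v).tolist() for k,v in c.items()},open(f"w{i}.json","w"))
  im=manip.capture("wrist")[:,:,::-1];cv2.imwrite(f"pics/w{i}.png",im)
st()
E
```

```text
t 2.65 p [459.8  241.06 259.19] op 85.3 F [0.36 2.44 0.13] M [0.159 0.022 0.035] yaw_y deg 104.16 xaxis [-0.0015  0.0027 -1.    ] q [ 0.326  0.198 -0.038  1.335  0.003  0.079]
t 2.7 p [460.15 238.86 259.28] op 85.1 F [ 0.32 -1.33  0.14] M [-0.014 -0.002  0.014] yaw_y deg 103.75 xaxis [-1.3e-03  5.0e-04 -1.0e+00] q [ 3.230e-01  1.970e-01 -3.900e-02  1.336e+00  1.000e-03  8.300e-02]
t 2.75 p [460.49 237.37 259.47] op 85.3 F [-0.2  -1.36 -0.42] M [ 0.042  0.023 -0.028] yaw_y deg 103.54 xaxis [-1.1e-03 -5.0e-04 -1.0e+00] q [ 0.321  0.196 -0.039  1.336 -0.     0.085]
```

View pics/w3.png

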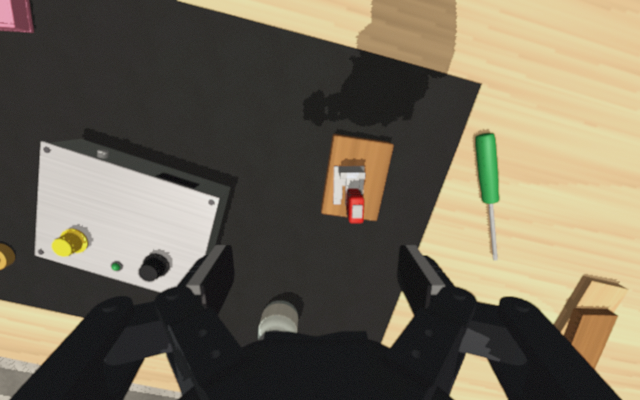

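```bash
python3 - <<'E'
from h import *
a=cv2.imread("pics/w3.png")
crop(a,300,125,410,230,6,"pics/w3p.png")
crop(a,20,130,240,300,3,"pics/w3b.png")
E
```

```text
(no output)
```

View pics/w3p.png

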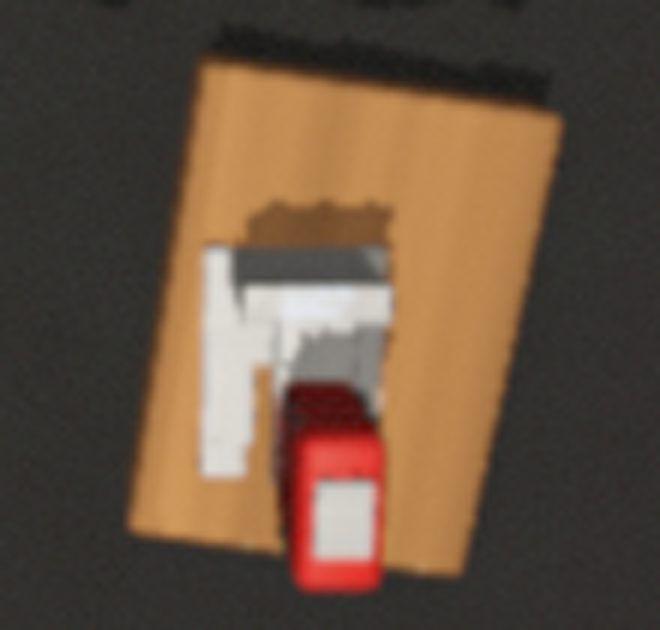

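View pics/w3b.png

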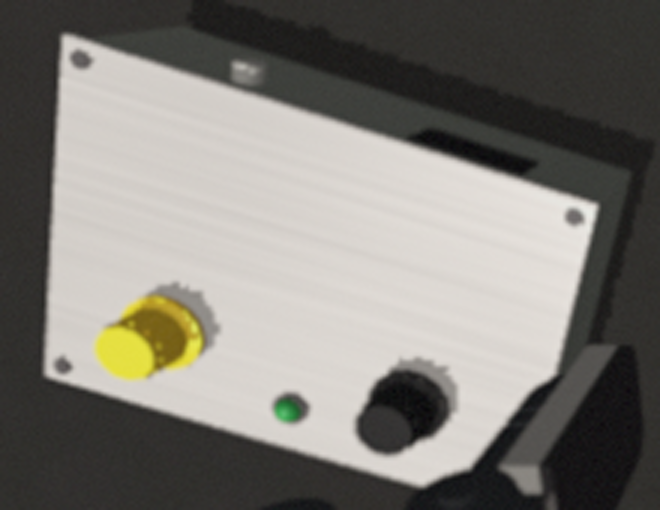

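```bash
cat > m2.py <<'E'
from m1 import *
import json
W={k:np.array(v) if isinstance(v,list) else v for k,v in json.load(open("w3.json")).items()}
def w(x,y):return (300+x/6-.42,125+y/6-.42)
def wb(x,y):return (20+x/3-.33,130+y/3-.33)
print("puller")
for n,o in [("htop",[(S,s2(318,137)),(D,d3(221,73)),(W,w(340,512))]),("tipL",[(S,s2(213,318)),(D,d3(262,179)),(W,w(225,476))])]:
    p,r=tri(o);print(n,p.round(4),np.round(r,4))
p,r=tri([(S,s2(318,137)),(W,w(340,512))]);print("htop SW",p,r)
zf=.036
a=onz(W,w(203,478),zf);b=onz(W,w(203,250),zf);d=a-b;print("fork edge yaw",np.degrees(np.arctan2(d[1],d[0])),np.linalg.norm(d))
a=onz(W,w(295,585),.117);b=onz(W,w(297,440),.117);d=a-b;print("handle L edge yaw",np.degrees(np.arctan2(d[1],d[0])),np.linalg.norm(d))
a=onz(W,w(379,585),.117);b=onz(W,w(382,440),.117);d=a-b;print("handle R edge yaw",np.degrees(np.arctan2(d[1],d[0])),np.linalg.norm(d))
print("box")
for n,o in [("cA",[(S,s1(82,250)),(D,d3(622,452)),(W,wb(44,377))]),("cB",[(S,s1(300,48)),(D,d3(347,474)),(W,wb(62,35))]),
 ("cC",[(S,s1(698,263)),(D,d3(317,254)),(W,wb(599,203))]),("ytop",[(S,s1(246,200)),(D,d3(530,362)),(W,wb(125,353))]),("btop",[(S,s1(449,314)),(D,d3(503,258)),(W,wb(386,428))])]:
    p,r=tri(o);print(n,p.round(4),np.round(r,4))
E
python3 m2.py
```

```text
cA [ 0.6638 -0.1116  0.0587] [0.0009 0.0009]
cB [ 0.4986 -0.0973  0.0594] [0.0016 0.0016]
cC [0.5205 0.1276 0.06  ] [0.0003 0.0003]
cD [0.6867 0.1129 0.0619] [0.0005 0.0005]
ytop [ 0.6212 -0.0512  0.088 ] [0.0011 0.0011]
btop [0.6314 0.0575 0.0893] [0.0009 0.0009]
htop [0.4783 0.289  0.1165] [0.0009 0.0009]
tipL [0.5012 0.278  0.031 ] [0.0022 0.0022]
tipR [0.4937 0.3087 0.0316] [0.0008 0.0008]
hbot [0.4804 0.2941 0.0684] [0.0021 0.0021]
puller
htop [0.4781 0.289  0.1163] [0.0009 0.001  0.0002]
tipL [0.5017 0.2792 0.0311] [0.0022 0.0025 0.0017]
htop SW [0.47767009 0.28912773 0.11689056] [np.float64(0.00027674510494844914), np.float64(0.00027674510494844296)]
fork edge yaw 14.800572908840955 0.05282586756559713
handle L edge yaw 14.991380040699305 0.027606740322777195
handle R edge yaw 15.458359275187496 0.027621423807962873
box
cA [ 0.6646 -0.1114  0.0595] [0.0011 0.0012 0.0012]
cB [ 0.4999 -0.0967  0.0598] [0.0022 0.0017 0.0018]
cC [0.5205 0.1278 0.0599] [0.0004 0.0003 0.0003]
ytop [ 0.6219 -0.0503  0.0879] [0.0015 0.0012 0.0012]
btop [0.6317 0.059  0.0884] [0.0019 0.0011 0.0018]
```

```bash
python3 - <<'E'
from k import *
go([.4778,.289,.140],yawdown(np.radians(104.8)))
E
```

```text
t 2.75 p [460.49 237.37 259.47] op 85.3 F [-0.2  -1.36 -0.42] M [ 0.042  0.023 -0.028] yaw_y deg 103.54 xaxis [-1.1e-03 -5.0e-04 -1.0e+00] q [ 0.321  0.196 -0.039  1.336 -0.     0.085]
shift tool mm [119.43  46.18  29.05]
turn deg [-1.26 -0.07  0.01]
```

Request:
{"name": "carry_out", "arguments": {
  "increments": [
    [0, 15, 9.5, -0.4, 0, 0],
    [0, 15, 9.5, -0.4, 0, 0],
    [20, 15, 9.5, -0.4, 0, 0],
    [30, 1, 0.5, 0, 0, 0],
    [30, 0, 0, 0, 0, 0],
    [25, 0, 0, 0, 0, 0],
    [14, 0, 0, 0, 0, 0],
    [0, 0, 0, 0, 0, 0]
  ]
}}

```text
time_s: 3.55
position: [0.4771, 0.2857, 0.1386]
ee_rot: [0.7, -0.089, 0.703, 0.088]
ft_force: [-0.8, 0.0, 0.3]
opening: 0.0855
```

```bash
python3 - <<'E'
from k import *
import json
for i in (4,5):
  c=manip.calibration("wrist");json.dump({k:np.array(v).tolist() for k,v in c.items()},open(f"w{i}.json","w"))
  im=manip.capture("wrist")[:,:,::-1];cv2.imwrite(f"pics/w{i}.png",im)
go([.4778,.289,.0765],yawdown(np.radians(104.8)))
crop(im,180,100,480,350,2.6,"pics/w5c.png")
E
```

```text
t 3.65 p [478.76 286.73 141.33] op 85.8 F [-0.45  0.67 -0.26] M [ 0.06  -0.049 -0.009] yaw_y deg 104.48 xaxis [-3.e-04 -4.e-04 -1.e+00] q [ 0.396  0.323 -0.165  1.083 -0.     0.143]
shift tool mm [64.83  2.45 -0.34]
turn deg [-0.32 -0.02  0.02]
```

View pics/w5c.png

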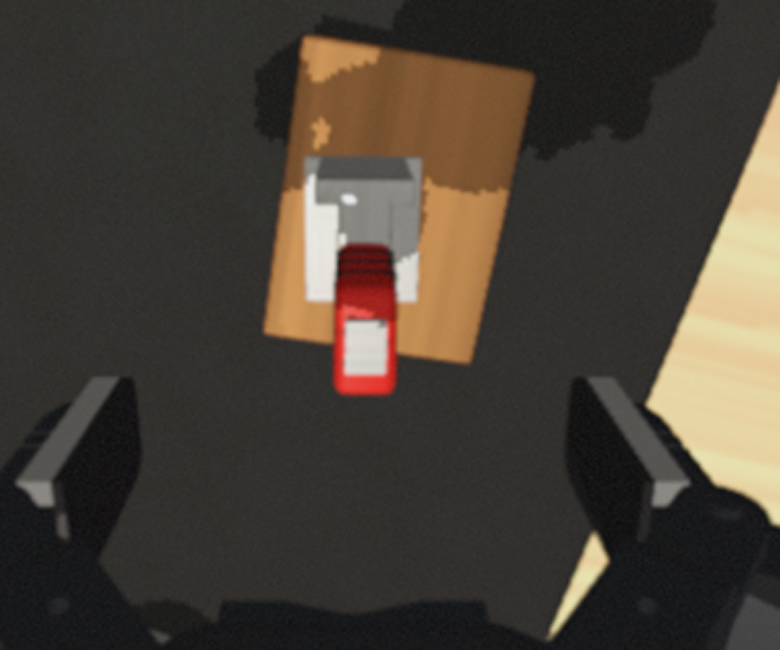

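Handle top is centred at about (320,234), and the fork edges run vertical in the image, so yaw is aligned. I'll check the triangulation with this view.

```bash
cat > m3.py <<'E'
from m2 import *
W5={k:np.array(v) if isinstance(v,list) else v for k,v in json.load(open("w5.json")).items()}
def w5(x,y):return (180+x/2.6-.3,100+y/2.6-.3)
print("=====")
p,r=tri([(S,s2(318,137)),(D,d3(221,73)),(W,w(340,512)),(W5,w5(365,349))]);print(p,r)
print("at z.1165",onz(W5,w5(365,349),.1165))
for z in (.028,.034,.040):
  a=onz(W5,w5(305,302),z);b=onz(W5,w5(418,302),z);c=onz(W5,w5(305,157),z);print(z,a,b,"w",np.linalg.norm(a-b),"len",np.linalg.norm(a-c),"yaw",np.degrees(np.arctan2(*(a-c)[1::-1])))
  bl=[onz(W5,w5(*q),z) for q in((304,36),(533,73),(470,362),(264,332))];print([np.linalg.norm(bl[i]-bl[i-1]).round(4) for i in range(4)])
E
python3 m3.py | sed -n '/=====/,$p'
```

```text
=====
[0.4785273  0.28928602 0.11661531] [np.float64(0.0008823072291856886), np.float64(0.0010265980784570196), np.float64(0.0007590570381050227), np.float64(0.0012101230463022127)]
at z.1165 [0.47967315 0.29003578 0.1165    ]
0.028 [0.50560866 0.27517729 0.028     ] [0.4951058  0.31590894 0.028     ] w 0.04206397134094059 len 0.05433339758235639 yaw 13.369663567654003
[np.float64(0.1086), np.float64(0.0785), np.float64(0.1089), np.float64(0.0793)]
0.034 [0.50328058 0.27501218 0.034     ] [0.49302466 0.31478612 0.034     ] w 0.041074929253101085 len 0.05305586682928728 yaw 13.369663567654008
[np.float64(0.1061), np.float64(0.0767), np.float64(0.1063), np.float64(0.0774)]
0.04 [0.50095249 0.27484707 0.04      ] [0.49094353 0.31366329 0.04      ] w 0.04008588716526157 len 0.051778336076218213 yaw 13.369663567654003
[np.float64(0.1035), np.float64(0.0749), np.float64(0.1037), np.float64(0.0755)]
```

Request:
{"name": "carry_out", "arguments": {
  "increments": [
    [10, 1.4, 0, 0, 0, 0],
    [12, 1.4, 0, 0, 0, 0],
    [12, 0, 0, 0, 0, 0],
    [12, 0, 0, 0, 0, 0],
    [10, 0, 0, 0, 0, 0],
    [6, 0, 0, 0, 0, 0],
    [2, 0, 0, 0, 0, 0],
    [0, 0, 0, 0, 0, 0]
  ]
}}

```text
time_s: 4.45
position: [0.4776, 0.2903, 0.0768]
ee_rot: [0.701, -0.09, 0.702, 0.09]
ft_force: [0.3, -0.5, -0.3]
opening: 0.0856
```

Request:
{"name": "carry_out", "arguments": {
  "increments": [
    [0, 0, 0, 0, 0, 0],
    [0, 0, 0, 0, 0, 0],
    [0, 0, 0, 0, 0, 0],
    [0, 0, 0, 0, 0, 0],
    [0, 0, 0, 0, 0, 0],
    [0, 0, 0, 0, 0, 0],
    [0, 0, 0, 0, 0, 0],
    [0, 0, 0, 0, 0, 0]
  ],
  "fingers": -1
}}

```text
time_s: 5.25
position: [0.4779, 0.2904, 0.0773]
ee_rot: [0.702, -0.09, 0.701, 0.09]
ft_force: [-0.8, -0.7, 2.7]
opening: 0.0155
```

```bash
python3 - <<'E'
from k import *
st()
im=manip.capture("wrist")[:,:,::-1];cv2.imwrite("pics/w6.png",im)
im2=manip.capture("side")[:,:,::-1];crop(im2,220,60,360,180,5,"pics/s6.png")
st()
crop(im,180,100,480,350,2.6,"pics/w6c.png")
E
```

```text
t 5.25 p [477.91 290.36  77.27] op 15.5 F [-0.84 -0.66  2.68] M [ 0.015  0.029 -0.016] yaw_y deg 104.59 xaxis [ 4.e-04  0.e+00 -1.e+00] q [ 0.402  0.376 -0.258  0.937 -0.     0.148]
t 5.35 p [477.91 290.35  77.28] op 15.5 F [-0.03 -1.39  2.97] M [ 0.021  0.062 -0.003] yaw_y deg 104.59 xaxis [ 4.e-04  1.e-04 -1.e+00] q [ 0.402  0.376 -0.258  0.937 -0.     0.148]
```

View pics/w6c.png

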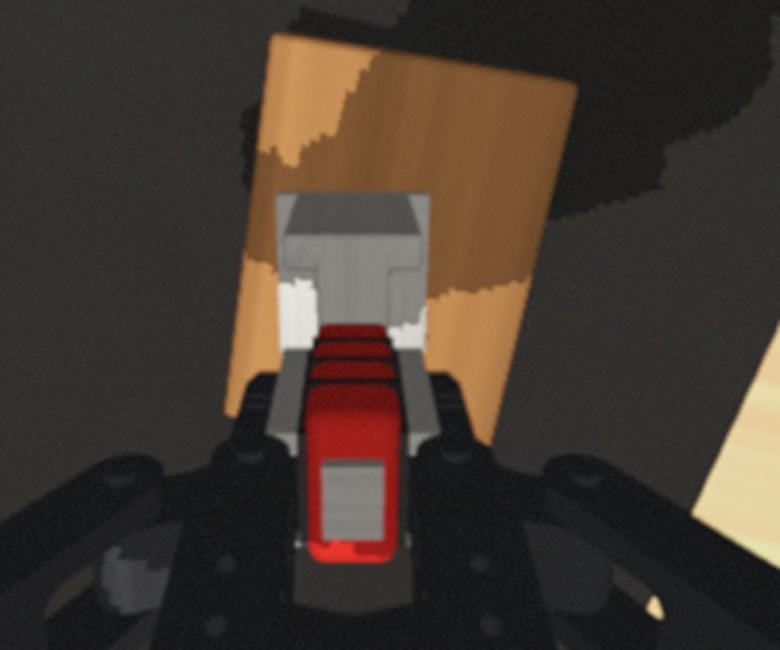

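View pics/s6.png

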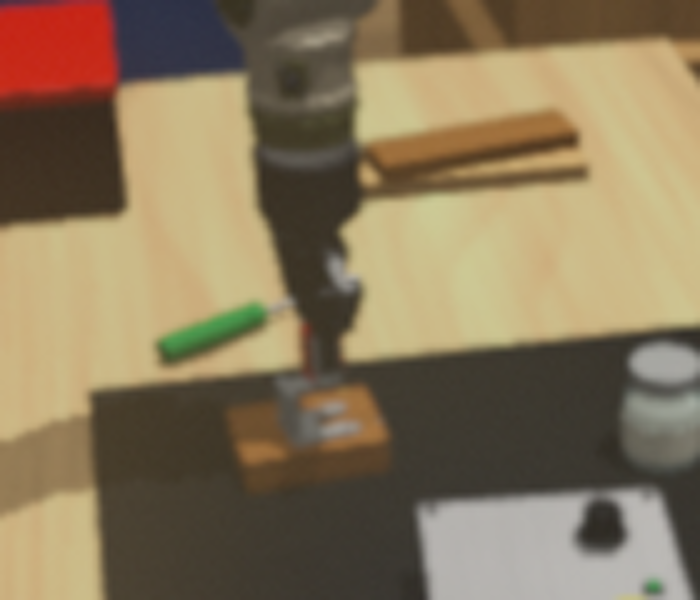

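```bash
cat > m4.py <<'E'
from m2 import *
B=np.array([[.08,-.11,.06],[-.08,-.11,.06],[-.08,.11,.06],[.08,.11,.06],[.035,-.055,.0885],[.035,.055,.0885]])
obs=[(S,i,u) for i,u in enumerate([s1(82,250),s1(300,48),s1(698,263),s1(498,502),s1(246,200),s1(449,314)])]
obs+=[(D,i,u) for i,u in enumerate([d3(622,452),d3(347,474),d3(317,254),d3(560,236),d3(530,362),d3(503,258)])]
obs+=[(W,i,u) for i,u in zip([0,1,2,4,5],[wb(44,377),wb(62,35),wb(599,203),wb(125,353),wb(386,428)])]
def T(p):
    return R.from_rotvec([p[4],p[5],p[3]]).apply(B)+p[:3]
def f(p):
    X=T(p);out=[]
    for c,i,u in obs:
        out.append((proj(c,X[i])[0]-np.array(u)))
    return np.r_[np.ravel(out),p[4:]*200]
if __name__=="__main__":
    s=least_squares(f,[.59,.01,0,-.09,0,0],loss="soft_l1");print("=====");print(s.x.round(4),"yaw",np.degrees(s.x[3]));X=T(s.x);print("ytop",X[4],"rms",np.sqrt(np.mean(s.fun**2)))
    for c,n in((S,"S"),(D,"D"),(W,"W")): 
        print(n,[ (i,(proj(c,X[i])[0]-np.array(u)).round(2).tolist()) for cc,i,u in obs if cc is c])
E
python3 m4.py | sed -n '/=====/,$p'
```

```text
=====
[ 5.918e-01  7.900e-03  4.000e-04 -8.850e-02 -4.700e-03  2.000e-04] yaw -5.071814214026991
ytop [ 0.62182747 -0.04953026  0.08918653] rms 1.0047778318497131
S [(0, [1.31, -0.48]), (1, [-0.26, 1.26]), (2, [-1.26, -0.19]), (3, [0.02, -1.62]), (4, [0.06, 0.36]), (5, [0.66, 1.0])]
D [(0, [-1.17, -1.27]), (1, [0.61, -1.51]), (2, [0.62, 0.48]), (3, [-1.54, 0.94]), (4, [-0.25, -0.86]), (5, [-0.39, -0.43])]
W [(0, [1.39, -1.68]), (1, [0.84, 1.04]), (2, [-2.64, 0.34]), (4, [-0.97, -0.16]), (5, [-0.9, 0.07])]
```

Request:
{"name": "carry_out", "arguments": {
  "increments": [
    [-3, 0, 0, 0, 0, 0],
    [-8, 0, 0, 0, 0, 0],
    [-15, 0, 0, 0, 0, 0],
    [-20, 0, 0, 0, 0, 0],
    [-20, 0, 0, 0, 0, 0],
    [-12, 0, 0, 0, 0, 0],
    [-4, 0, 0, 0, 0, 0],
    [0, 0, 0, 0, 0, 0]
  ]
}}

```text
time_s: 6.15
position: [0.4779, 0.2904, 0.1594]
ee_rot: [0.702, -0.09, 0.701, 0.09]
ft_force: [-0.6, -0.4, -1.7]
opening: 0.0152
```

```bash
python3 - <<'E'
from k import *
st()
rows([[.552,-.044,.165]],[85],[11])
E
```

```text
t 6.15 p [477.92 290.41 159.39] op 15.2 F [-0.64 -0.38 -1.72] M [-0.021 -0.051  0.022] yaw_y deg 104.6 xaxis [ 7.e-04  2.e-04 -1.e+00] q [ 0.403  0.313 -0.133  1.124 -0.     0.148]
t 6.15 p [477.92 290.41 159.39] op 15.2 F [-0.64 -0.38 -1.72] M [-0.021 -0.051  0.022] yaw_y deg 104.6 xaxis [ 7.e-04  2.e-04 -1.e+00] q [ 0.403  0.313 -0.133  1.124 -0.     0.148]
[-0.5, -31.1, -1.1, np.float64(1.78), 0, 0]
[-0.5, -31.1, -0.2, np.float64(1.78), 0, 0]
[-0.5, -31.1, 0.8, np.float64(1.78), 0, 0]
[-0.5, -31.1, 1.8, np.float64(1.78), 0, 0]
[-0.5, -31.0, 2.7, np.float64(1.78), 0, 0]
[-0.5, -30.9, 3.7, np.float64(1.78), 0, 0]
[-0.5, -30.8, 4.6, np.float64(1.78), 0, 0]
[-0.5, -30.6, 5.6, np.float64(1.78), 0, 0]
[-0.5, -30.4, 6.6, np.float64(1.78), 0, 0]
[-0.5, -30.2, 7.5, np.float64(1.78), 0, 0]
[-0.5, -30.0, 8.4, np.float64(1.78), 0, 0]
--
```

Request:
{"name": "carry_out", "arguments": {
  "increments": [
    [-0.5, -16, -0.5, 1, 0, 0],
    [-0.5, -31, 0, 2, 0, 0],
    [-0.5, -31, 1, 2, 0, 0],
    [-0.5, -31, 2, 2, 0, 0],
    [-0.5, -31, 3, 2, 0, 0],
    [-0.5, -31, 4, 2, 0, 0],
    [-0.5, -31, 5, 2, 0, 0],
    [-0.5, -31, 6, 2, 0, 0]
  ]
}}

```text
time_s: 6.95
position: [0.53, 0.0599, 0.1619]
ee_rot: [0.706, 0.003, 0.708, -0.003]
ft_force: [0.5, -0.9, -1.6]
opening: 0.0151
```

Request:
{"name": "carry_out", "arguments": {
  "increments": [
    [-0.5, -30, 6, 2, 0, 0],
    [-0.5, -30, 7, 1.6, 0, 0],
    [-0.5, -27, 7, 1, 0, 0],
    [0, -18, 3, 0, 0, 0],
    [0, 0, 0, 0, 0, 0],
    [0, 0, 0, 0, 0, 0],
    [0, 0, 0, 0, 0, 0],
    [0, 0, 0, 0, 0, 0]
  ]
}}

```text
time_s: 7.75
position: [0.5485, -0.0432, 0.1643]
ee_rot: [0.706, 0.031, 0.707, -0.03]
ft_force: [0.9, -0.4, -2.1]
opening: 0.015
```

```bash
python3 - <<'E'
from k import *
import json
st()
c=manip.calibration("wrist");json.dump({k:np.array(v).tolist() for k,v in c.items()},open(f"w7.json","w"))
ims={n:manip.capture(n)[:,:,::-1] for n in("wrist","scene","side")}
for n in ims: cv2.imwrite(f"pics/c_{n}.png",ims[n])
st()
crop(ims["scene"],270,150,430,270,5,"pics/c1.png")
crop(ims["side"],270,110,390,220,6,"pics/c2.png")
E
```

```text
t 7.75 p [548.47 -43.19 164.35] op 15.0 F [ 0.94 -0.44 -2.05] M [ 0.036 -0.054  0.023] yaw_y deg 85.06 xaxis [-6.e-04  1.e-04 -1.e+00] q [-0.225  0.294 -0.146  1.131  0.    -0.138]
t 7.9 p [548.76 -43.28 164.62] op 15.0 F [-0.16 -0.91 -1.8 ] M [-0.001 -0.036  0.05 ] yaw_y deg 85.06 xaxis [ 0.e+00 -1.e-04 -1.e+00] q [-0.225  0.294 -0.146  1.131 -0.    -0.138]
```

View pics/c_wrist.png

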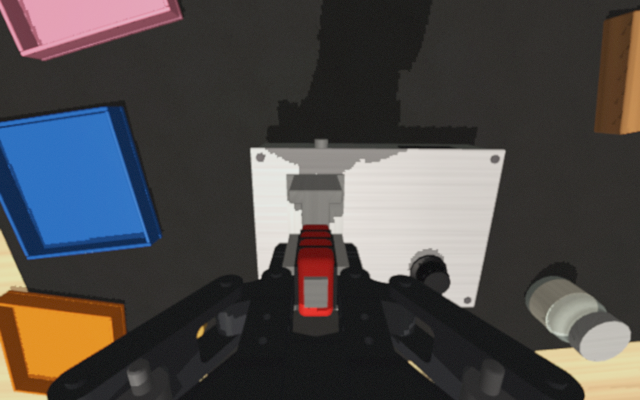

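View pics/c1.png

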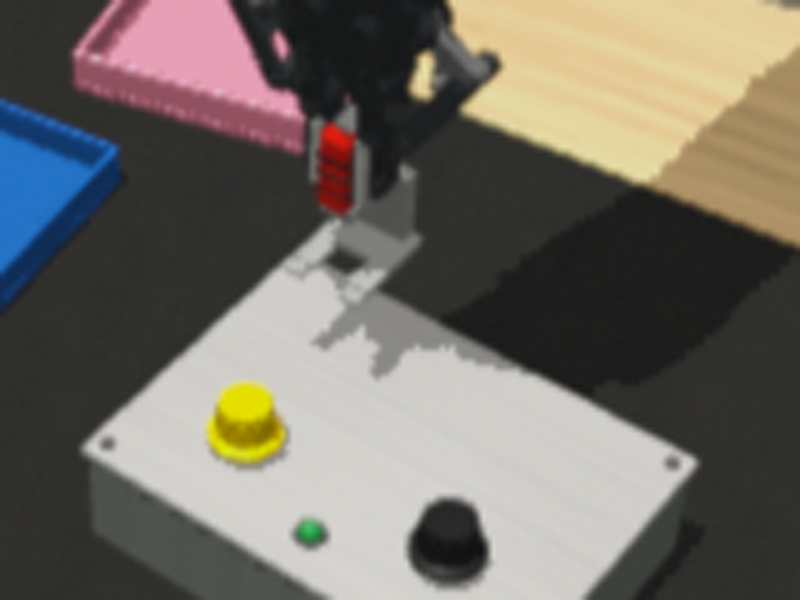

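View pics/c2.png

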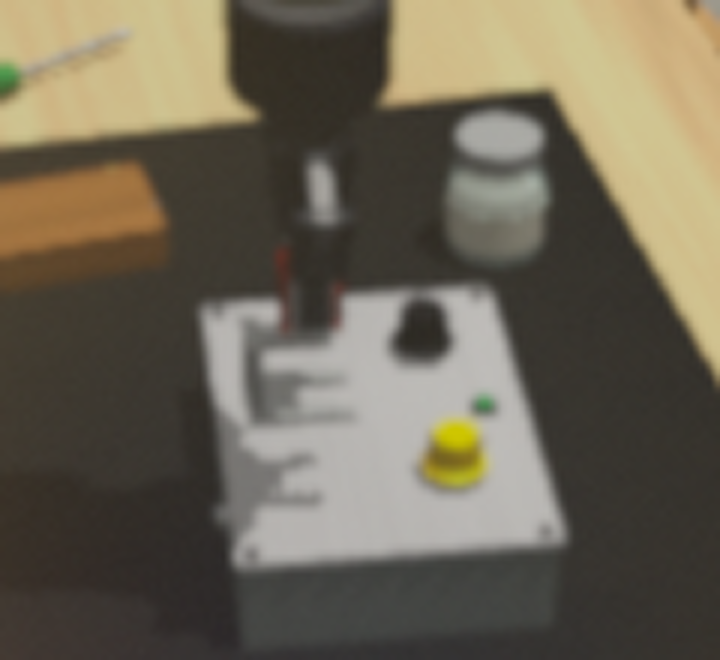

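```bash
cat > ov.py <<'E'
from k import *
# puller outline in tool coordinates -> px: px=z tool, py=? , up=-x tool
def pull(s,r,h,off=0.0):
    """h: TCP to fork underside (m). returns function puller(x,y,zabove underside)->world"""
    def g(x,y,z): return s["position"]+r.apply([h-z,-y,x+off]) 
    return g
def overlay(img,c,s,r,h,off=0,ytop=(.6218,-.0498,.0890),yaw=-5.07):
    g=pull(s,r,h,off);im=img.copy()
    out=[(20,10.5),(20,20),(-33,20),(-33,-20),(20,-20),(20,-10.5),(12,-10.5),(12,-9),(-7,-9),(-7,9),(12,9),(12,10.5),(20,10.5)]
    for zz,col in((2.5,(255,0,255)),):
        P=proj(c,np.array([g(a/1e3,b/1e3,zz/1e3) for a,b in out]));return P
E
python3 - <<'E'
from ov import *
s,r=st()
for h in(.041,.043,.045):
  for n,x0,y0,k in(("scene",270,150,5),("side",270,110,6)):
    P=overlay(np.zeros((1,1)),manip.calibration(n),s,r,h);
    print(h,n,[(round((a-x0+.5)*k),round((b-y0+.5)*k)) for a,b in P[[1,4,2,3]]])
S=manip.calibration("scene");D=manip.calibration("side")
for z in(0.0885,.0895): print(proj(S,[.6218,-.0498,z])*5-[270*5,150*5], proj(D,[.6218,-.0498,z])*6-[270*6,110*6])
E
```

```text
t 7.9 p [548.76 -43.28 164.62] op 15.0 F [-0.16 -0.91 -1.8 ] M [-0.001 -0.036  0.05 ] yaw_y deg 85.06 xaxis [ 0.e+00 -1.e-04 -1.e+00] q [-0.225  0.294 -0.146  1.131 -0.    -0.138]
0.041 scene [(283, 258), (356, 296), (351, 195), (423, 231)]
0.041 side [(357, 403), (346, 355), (249, 411), (241, 363)]
0.043 scene [(283, 261), (356, 299), (351, 198), (423, 234)]
0.043 side [(357, 406), (346, 358), (249, 414), (241, 366)]
0.045 scene [(283, 264), (355, 302), (351, 201), (422, 237)]
0.045 side [(357, 410), (346, 362), (249, 418), (241, 369)]
[[243.83221861 400.56136104]] [[452.13402192 428.25235541]]
[[243.84592889 399.02717388]] [[452.21065025 426.69349236]]
```

Request:
{"name": "carry_out", "arguments": {
  "increments": [
    [5, 0, 1, 0, 0, 0],
    [10, 0, 2, 0, 0, 0],
    [12, 0, 2, 0, 0, 0],
    [12, 0, 0, 0, 0, 0],
    [9, 0, 0, 0, 0, 0],
    [5, 0, 0, 0, 0, 0],
    [2, 0, 0, 0, 0, 0],
    [0, 0, 0, 0, 0, 0]
  ]
}}

```text
time_s: 8.7
position: [0.5537, -0.0445, 0.1094]
ee_rot: [0.706, 0.031, 0.707, -0.031]
ft_force: [-0.9, 0.5, -1.8]
opening: 0.0155
```

```bash
python3 - <<'E'
from ov import *
s,r=st()
ims={n:manip.capture(n)[:,:,::-1] for n in("scene","side")}
for n in ims: cv2.imwrite(f"pics/d_{n}.png",ims[n])
s,r=st()
crop(ims["scene"],290,170,390,260,8,"pics/d1.png")
crop(ims["side"],290,150,380,220,8,"pics/d2.png")
for h in(.041,.043,.045):
  for n,x0,y0,k in(("scene",290,170,8),("side",290,150,8)):
    P=overlay(np.zeros((1,1)),manip.calibration(n),s,r,h);
    print(h,n,[(round((a-x0+.5)*k),round((b-y0+.5)*k)) for a,b in P[[1,4,2,3]]])
E
```

```text
t 8.7 p [553.73 -44.46 109.36] op 15.5 F [-0.85  0.46 -1.8 ] M [ 0.018 -0.023  0.005] yaw_y deg 84.99 xaxis [-3.e-04 -0.e+00 -1.e+00] q [-0.225  0.342 -0.221  1.008 -0.    -0.137]
t 8.8 p [554.14 -44.51 110.  ] op 15.6 F [ 0.31  0.66 -1.94] M [-0.038  0.04  -0.021] yaw_y deg 85.0 xaxis [ 8.e-04 -3.e-04 -1.e+00] q [-0.225  0.341 -0.22   1.008 -0.    -0.137]
0.041 scene [(277, 397), (389, 458), (383, 296), (494, 354)]
0.041 side [(329, 333), (315, 268), (189, 344), (179, 278)]
0.043 scene [(277, 402), (389, 463), (383, 301), (493, 359)]
0.043 side [(329, 337), (315, 272), (189, 348), (179, 283)]
0.045 scene [(277, 407), (388, 468), (383, 306), (493, 364)]
0.045 side [(329, 341), (315, 276), (190, 352), (179, 287)]
```

View pics/d1.png

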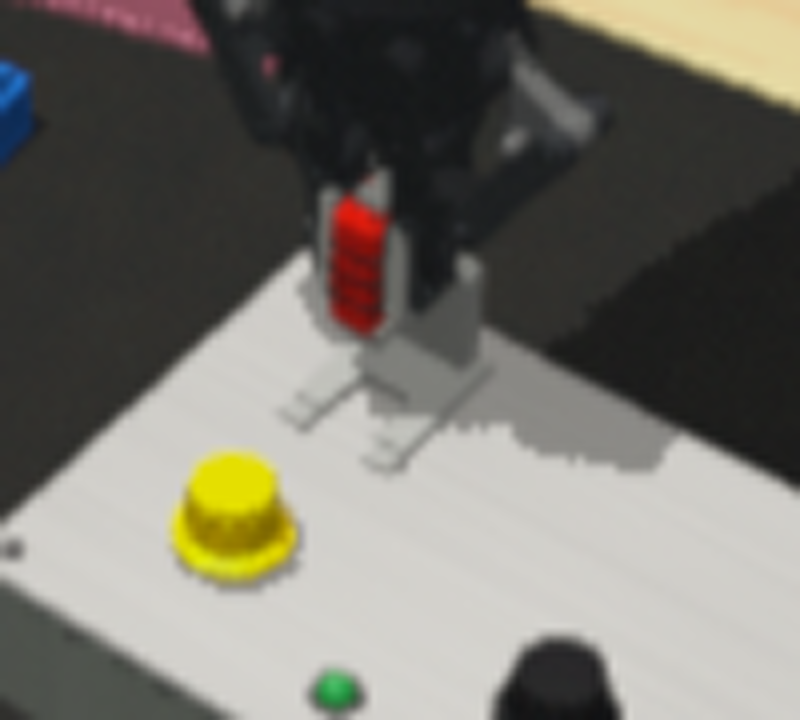

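View pics/d2.png

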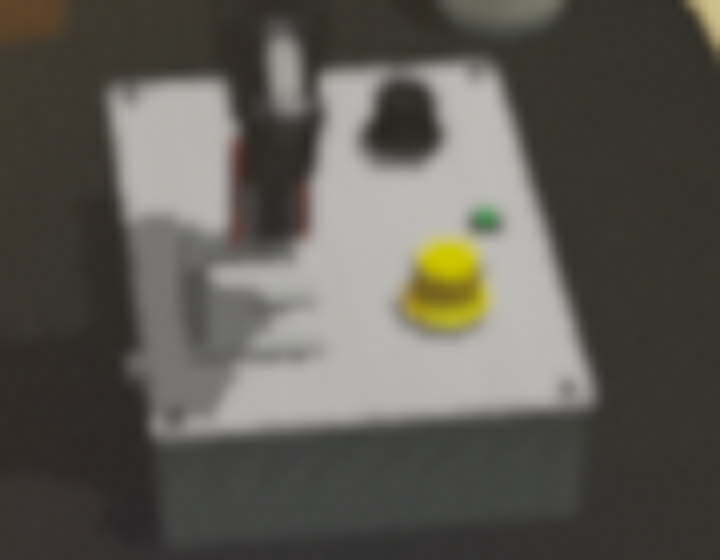

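The fork is level about 4 mm above the panel, and prongs and cap are laterally aligned in the scene view (cap at (235,530) in the crop). I'll descend gently until it touches.

Request:
{"name": "carry_out", "arguments": {
  "increments": [
    [0.3, 0, 0, 0, 0, 0],
    [0.3, 0, 0, 0, 0, 0],
    [0.3, 0, 0, 0, 0, 0],
    [0.3, 0, 0, 0, 0, 0],
    [0.3, 0, 0, 0, 0, 0],
    [0.3, 0, 0, 0, 0, 0],
    [0.2, 0, 0, 0, 0, 0],
    [0, 0, 0, 0, 0, 0]
  ]
}}

```text
time_s: 9.6
position: [0.554, -0.0445, 0.1081]
ee_rot: [0.707, 0.031, 0.706, -0.031]
ft_force: [-1.5, 0.6, 3.0]
opening: 0.0153
```

Request:
{"name": "carry_out", "arguments": {
  "increments": [
    [0.2, 0, 0, 0, 0, 0],
    [0.2, 0, 0, 0, 0, 0],
    [0.2, 0, 0, 0, 0, 0],
    [0.1, 0, 0, 0, 0, 0],
    [0.1, 0, 0, 0, 0, 0],
    [0.1, 0, 0, 0, 0, 0],
    [0.1, 0, 0, 0, 0, 0],
    [0, 0, 0, 0, 0, 0]
  ]
}}

```text
time_s: 10.4
position: [0.5541, -0.0446, 0.1081]
ee_rot: [0.707, 0.031, 0.706, -0.031]
ft_force: [-4.7, -0.3, 10.3]
opening: 0.0152
```

Contact came at TCP z = 108.1 mm. The second call pressed to about 12 N, which is still moderate. I'll back off to about 1.3 mm of clearance.

Request:
{"name": "carry_out", "arguments": {
  "increments": [
    [-0.8, 0, 0, 0, 0, 0],
    [-0.8, 0, 0, 0, 0, 0],
    [-0.6, 0, 0, 0, 0, 0],
    [-0.4, 0, 0, 0, 0, 0],
    [-0.3, 0, 0, 0, 0, 0],
    [0, 0, 0, 0, 0, 0],
    [0, 0, 0, 0, 0, 0],
    [0, 0, 0, 0, 0, 0]
  ]
}}

```text
time_s: 11.2
position: [0.5538, -0.0444, 0.1094]
ee_rot: [0.706, 0.031, 0.706, -0.031]
ft_force: [-0.1, -0.8, -2.4]
opening: 0.0152
```

```bash
python3 - <<'E'
from k import *
s,r=st()
M=r.as_matrix();print(M.round(4))
y=np.array([.6218,-.0498,s["position"][2]])
print("tool offset to stem mm",r.inv().apply(y-s["position"])*1000)
E
```

```text
t 11.2 p [553.79 -44.39 109.4 ] op 15.2 F [-0.15 -0.82 -2.43] M [-0.031  0.002 -0.005] yaw_y deg 85.0 xaxis [-1.e-04 -1.e-04 -1.e+00] q [-0.224  0.342 -0.221  1.008 -0.    -0.137]
[[-1.000e-04  8.710e-02  9.962e-01]
 [-1.000e-04  9.962e-01 -8.710e-02]
 [-1.000e+00 -1.000e-04 -1.000e-04]]
tool offset to stem mm [-7.70003446e-03  5.36372444e-01  6.82195522e+01]
```

Request:
{"name": "carry_out", "arguments": {
  "increments": [
    [0, 0, 4, 0, 0, 0],
    [0, 0, 6, 0, 0, 0],
    [0, 0, 6, 0, 0, 0],
    [0, 0, 4, 0, 0, 0],
    [0, 0, 3, 0, 0, 0],
    [0, 0, 1, 0, 0, 0],
    [0, 0, 0, 0, 0, 0],
    [0, 0, 0, 0, 0, 0]
  ]
}}

```text
time_s: 12.0
position: [0.5775, -0.0465, 0.1094]
ee_rot: [0.706, 0.031, 0.707, -0.031]
ft_force: [-1.0, -0.2, -2.5]
opening: 0.0151
```

```bash
python3 - <<'E'
from ov import *
ims={n:manip.capture(n)[:,:,::-1] for n in("scene","side")}
for n in ims: cv2.imwrite(f"pics/e_{n}.png",ims[n])
s,r=st()
crop(ims["scene"],295,195,365,250,11,"pics/e1.png")
crop(ims["side"],305,160,375,210,11,"pics/e2.png")
h=.1081-.0597
for n,x0,y0,k in(("scene",295,195,11),("side",305,160,11)):
    c=manip.calibration(n)
    P=overlay(np.zeros((1,1)),c,s,r,h);
    print(h,n,[(round((a-x0+.5)*k),round((b-y0+.5)*k)) for a,b in P])
    t=np.linspace(0,2*np.pi,36)[:,None]
    C=np.array([.6218,-.0498,.0597+.0095])+.018*np.c_[np.cos(t),np.sin(t),0*t]
    Q=proj(c,C);print("flange bbox",((Q.min(0)-[x0,y0]+.5)*k).round(),((Q.max(0)-[x0,y0]+.5)*k).round())
    C=np.array([.6218,-.0498,.0597+.0285])+.013*np.c_[np.cos(t),np.sin(t),0*t]
    Q=proj(c,C);print("top bbox",((Q.min(0)-[x0,y0]+.5)*k).round(),((Q.max(0)-[x0,y0]+.5)*k).round())
E
```

```text
t 12.1 p [577.52 -46.47 109.49] op 15.3 F [ 0.07  0.29 -1.69] M [-0.007 -0.017  0.002] yaw_y deg 85.0 xaxis [-2.e-04 -1.e-04 -1.e+00] q [-0.219  0.384 -0.158  1.029 -0.    -0.131]
0.0484 scene [(295, 381), (259, 361), (408, 219), (560, 301), (413, 447), (376, 427), (398, 404), (393, 401), (446, 348), (377, 310), (324, 362), (318, 359), (295, 381)]
flange bbox [179. 392.] [354. 522.]
top bbox [203. 346.] [331. 440.]
0.0484 side [(366, 342), (371, 364), (181, 378), (164, 288), (350, 275), (355, 295), (327, 297), (327, 301), (260, 306), (269, 346), (337, 341), (337, 344), (366, 342)]
flange bbox [382. 256.] [511. 336.]
top bbox [402. 213.] [496. 271.]
```

View pics/e1.png

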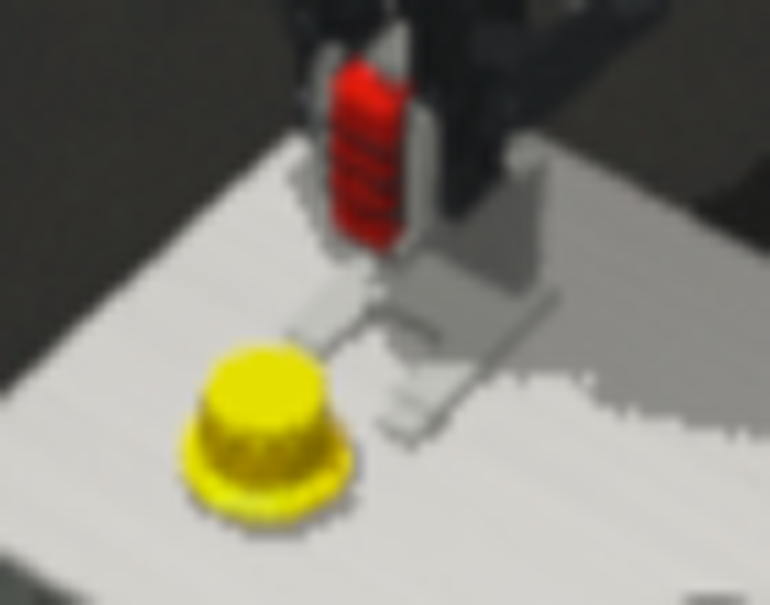

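View pics/e2.png

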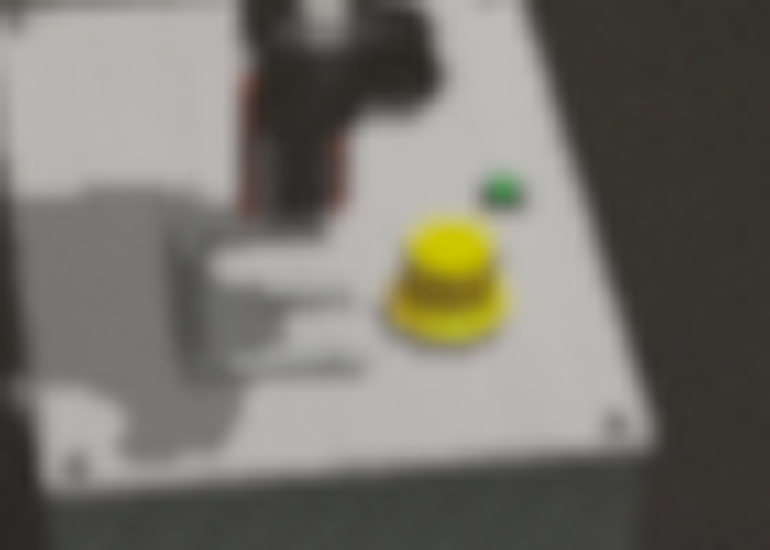

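Prediction and picture agree to under 1 mm (flange at crop (268,455), slot edges where expected). Next I slide the fork under the cap.

Request:
{"name": "carry_out", "arguments": {
  "increments": [
    [0, 0.4, 2, 0, 0, 0],
    [0, 0, 4, 0, 0, 0],
    [0, 0, 4, 0, 0, 0],
    [0, 0, 4, 0, 0, 0],
    [0, 0, 4, 0, 0, 0],
    [0, 0, 4, 0, 0, 0],
    [0, 0, 2, 0, 0, 0],
    [0, 0, 0, 0, 0, 0]
  ]
}}

```text
time_s: 12.9
position: [0.602, -0.0483, 0.1094]
ee_rot: [0.706, 0.031, 0.706, -0.031]
ft_force: [-0.2, -0.5, -3.0]
opening: 0.0154
```

```bash
python3 - <<'E'
from ov import *
s,r=st()
ims={n:manip.capture(n)[:,:,::-1] for n in("scene","side")}
crop(ims["scene"],295,195,365,250,11,"pics/f1.png")
crop(ims["side"],305,160,375,210,11,"pics/f2.png")
s,r=st()
print("tool offset to stem mm",r.inv().apply(np.array([.6218,-.0498,s["position"][2]])-s["position"])*1000)
E
```

```text
t 12.9 p [602.01 -48.28 109.38] op 15.4 F [-0.2  -0.48 -3.04] M [0.074 0.028 0.047] yaw_y deg 85.0 xaxis [ 1.e-04 -1.e-04 -1.e+00] q [-0.213  0.428 -0.09   1.052 -0.    -0.126]
t 13.0 p [601.55 -48.18 109.38] op 15.5 F [ 0.19 -0.65 -1.78] M [-0.002 -0.043 -0.008] yaw_y deg 85.0 xaxis [-3.e-04 -0.e+00 -1.e+00] q [-0.213  0.428 -0.091  1.052 -0.    -0.125]
tool offset to stem mm [-6.73878303e-03  1.55134056e-01  2.03090831e+01]
```

View pics/f1.png

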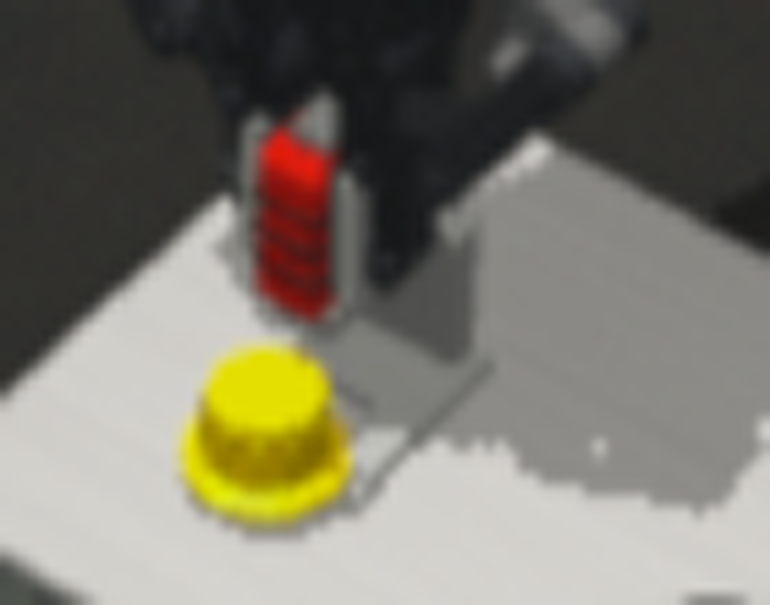

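View pics/f2.png

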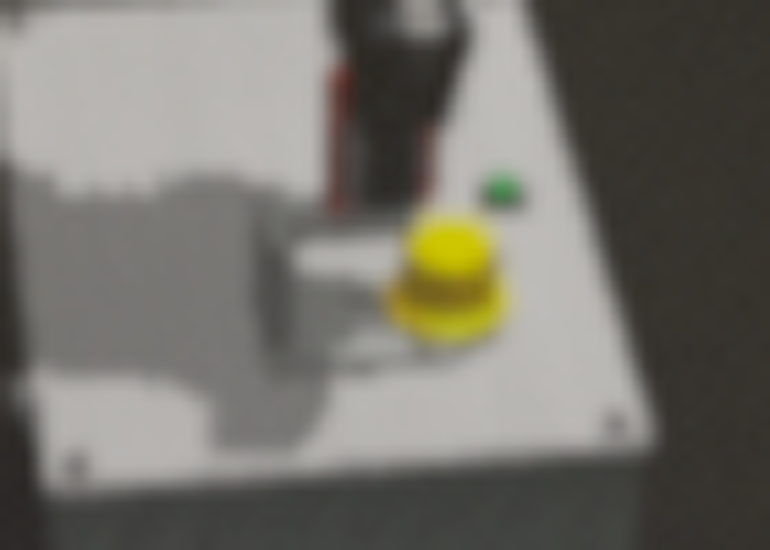

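The prongs are going under the flange with no contact force.

Request:
{"name": "carry_out", "arguments": {
  "increments": [
    [0, 0.1, 2, 0, 0, 0],
    [0, 0, 3, 0, 0, 0],
    [0, 0, 3, 0, 0, 0],
    [0, 0, 3, 0, 0, 0],
    [0, 0, 2, 0, 0, 0],
    [0, 0, 1, 0, 0, 0],
    [0, 0, 0, 0, 0, 0],
    [0, 0, 0, 0, 0, 0]
  ]
}}

```text
time_s: 13.8
position: [0.6155, -0.0493, 0.1094]
ee_rot: [0.706, 0.031, 0.707, -0.031]
ft_force: [0.1, -0.0, -2.6]
opening: 0.015
```

Request:
{"name": "carry_out", "arguments": {
  "increments": [
    [0, 0, 1, 0, 0, 0],
    [0, 0, 1, 0, 0, 0],
    [0, 0, 1, 0, 0, 0],
    [0, 0, 0.8, 0, 0, 0],
    [0, 0, 0.6, 0, 0, 0],
    [0, 0, 0.4, 0, 0, 0],
    [0, 0, 0, 0, 0, 0],
    [0, 0, 0, 0, 0, 0]
  ]
}}

```text
time_s: 14.6
position: [0.6204, -0.0497, 0.1095]
ee_rot: [0.706, 0.031, 0.706, -0.031]
ft_force: [0.4, 0.7, -1.8]
opening: 0.0151
```

```bash
python3 - <<'E'
from ov import *
s,r=st()
ims={n:manip.capture(n)[:,:,::-1] for n in("scene","side")}
crop(ims["scene"],295,195,365,250,11,"pics/g1.png")
crop(ims["side"],305,160,375,210,11,"pics/g2.png")
s,r=st()
print("tool offset to stem mm",r.inv().apply(np.array([.6218,-.0498,s["position"][2]])-s["position"])*1000)
E
```

```text
t 14.6 p [620.4  -49.73 109.45] op 15.1 F [ 0.38  0.69 -1.76] M [ 0.044 -0.057 -0.059] yaw_y deg 85.0 xaxis [-0.e+00 -1.e-04 -1.e+00] q [-0.209  0.462 -0.037  1.072 -0.    -0.122]
t 14.7 p [620.36 -49.76 109.48] op 15.3 F [-0.81 -0.42 -2.07] M [ 0.075  0.044 -0.012] yaw_y deg 85.0 xaxis [-0.e+00 -1.e-04 -1.e+00] q [-0.209  0.462 -0.037  1.072 -0.    -0.122]
tool offset to stem mm [-4.35507571e-05  8.32662564e-02  1.43813386e+00]
```

View pics/g1.png

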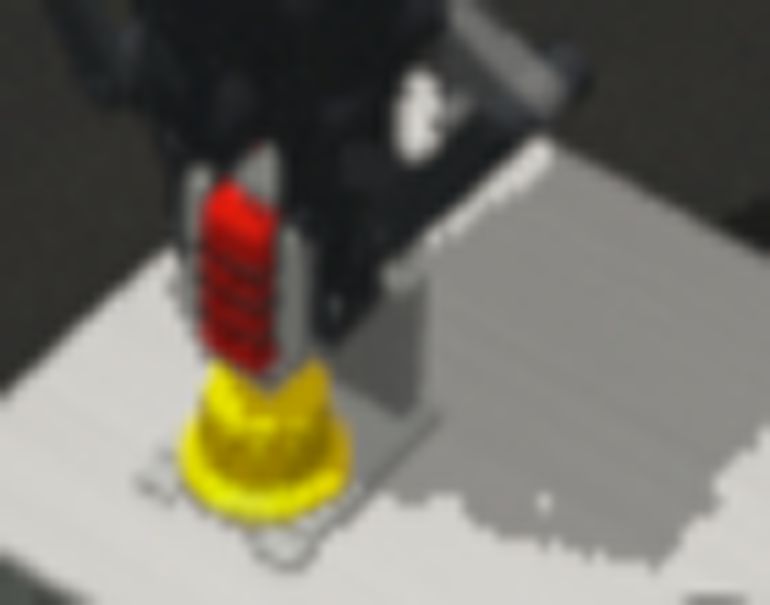

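View pics/g2.png

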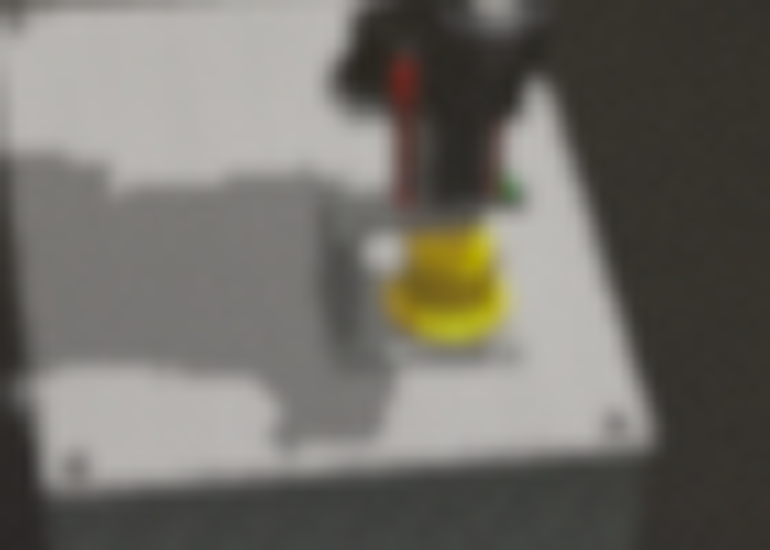

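Both prong tips show beyond the flange at (160,480) and (285,550), so the fork is seated under the cap. Pulling up slowly.

Request:
{"name": "carry_out", "arguments": {
  "increments": [
    [-0.5, 0, 0, 0, 0, 0],
    [-0.6, 0, 0, 0, 0, 0],
    [-0.6, 0, 0, 0, 0, 0],
    [-0.6, 0, 0, 0, 0, 0],
    [-0.6, 0, 0, 0, 0, 0],
    [-0.6, 0, 0, 0, 0, 0],
    [-0.5, 0, 0, 0, 0, 0],
    [0, 0, 0, 0, 0, 0]
  ]
}}

```text
time_s: 15.5
position: [0.6198, -0.0496, 0.1127]
ee_rot: [0.706, 0.031, 0.707, -0.031]
ft_force: [1.9, -0.4, -14.2]
opening: 0.0154
```

```bash
python3 - <<'E'
from ov import *
ims={n:manip.capture(n)[:,:,::-1] for n in("scene",)}
crop(ims["scene"],295,195,365,250,11,"pics/h1.png")
s,r=st()
E
```

```text
t 15.55 p [619.84 -49.66 112.86] op 15.5 F [  1.78  -0.26 -14.36] M [-0.008 -0.455 -0.012] yaw_y deg 85.0 xaxis [-1.5e-03  2.0e-04 -1.0e+00] q [-0.209  0.46  -0.032  1.081 -0.    -0.122]
```

View pics/h1.png

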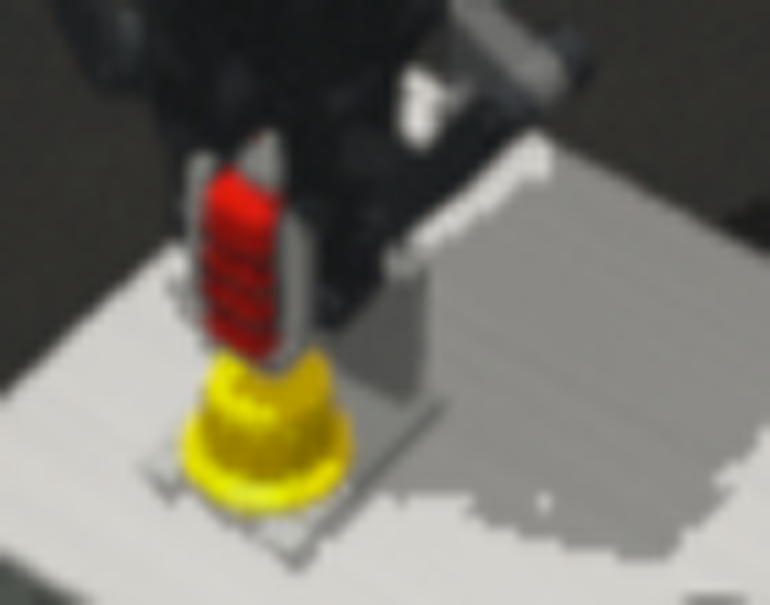

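Request:
{"name": "carry_out", "arguments": {
  "increments": [
    [-0.6, 0, 0, 0, 0, 0],
    [-0.6, 0, 0, 0, 0, 0],
    [-0.6, 0, 0, 0, 0, 0],
    [-0.6, 0, 0, 0, 0, 0],
    [-0.6, 0, 0, 0, 0, 0],
    [-0.6, 0, 0, 0, 0, 0],
    [-0.6, 0, 0, 0, 0, 0],
    [-0.6, 0, 0, 0, 0, 0]
  ]
}}

```text
time_s: 16.35
position: [0.6203, -0.0497, 0.1183]
ee_rot: [0.706, 0.031, 0.707, -0.031]
ft_force: [0.1, 0.4, -13.4]
opening: 0.0147
```

Request:
{"name": "carry_out", "arguments": {
  "increments": [
    [-0.6, 0, 0, 0, 0, 0],
    [-0.6, 0, 0, 0, 0, 0],
    [-0.5, 0, 0, 0, 0, 0],
    [-0.5, 0, 0, 0, 0, 0],
    [-0.5, 0, 0, 0, 0, 0],
    [-0.5, 0, 0, 0, 0, 0],
    [-0.5, 0, 0, 0, 0, 0],
    [-0.5, 0, 0, 0, 0, 0]
  ]
}}

```text
time_s: 17.15
position: [0.6207, -0.0498, 0.1232]
ee_rot: [0.707, 0.031, 0.706, -0.031]
ft_force: [-2.4, 0.4, -4.2]
opening: 0.0152
```

Request:
{"name": "carry_out", "arguments": {
  "increments": [
    [-0.5, 0, 0, 0, 0, 0],
    [-0.5, 0, 0, 0, 0, 0],
    [-0.5, 0, 0, 0, 0, 0],
    [-0.6, 0, 0, 0, 0, 0],
    [-0.6, 0, 0, 0, 0, 0],
    [-0.6, 0, 0, 0, 0, 0],
    [-0.6, 0, 0, 0, 0, 0],
    [-0.6, 0, 0, 0, 0, 0]
  ]
}}

```text
time_s: 17.95
position: [0.6208, -0.0498, 0.1273]
ee_rot: [0.707, 0.031, 0.706, -0.031]
ft_force: [0.3, 0.4, -2.1]
opening: 0.0152
```

```bash
python3 - <<'E'
from ov import *
ims={n:manip.capture(n)[:,:,::-1] for n in("scene",)}
crop(ims["scene"],295,185,365,240,11,"pics/i1.png")
s,r=st()
E
```

```text
t 18.0 p [620.71 -49.79 127.3 ] op 15.1 F [-0.45  0.05 -2.35] M [-0.033 -0.003  0.038] yaw_y deg 85.0 xaxis [ 7.e-04 -2.e-04 -1.e+00] q [-0.209  0.45  -0.01   1.11  -0.    -0.122]
```

View pics/i1.png

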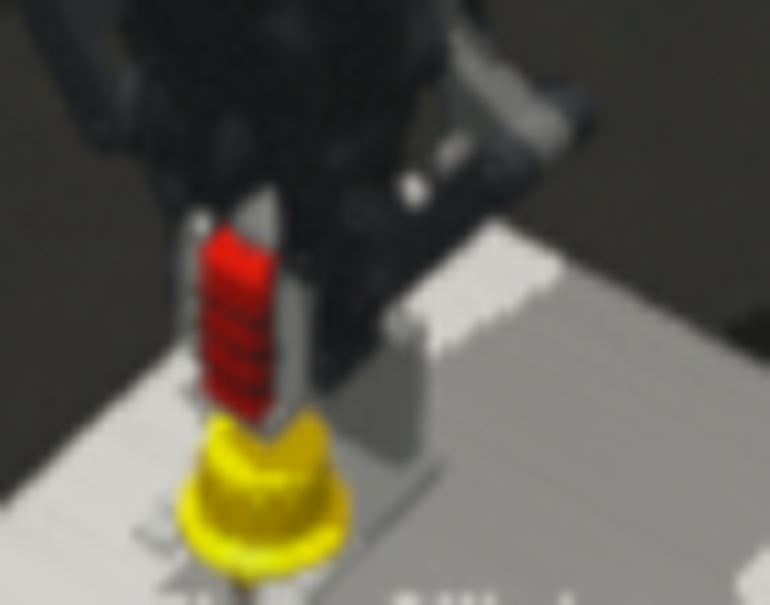

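The cap is free and resting on the fork (the force is back to the weight only). I'll lift further with gentle ramps and measure the tray.

Request:
{"name": "carry_out", "arguments": {
  "increments": [
    [-1, 0, 0, 0, 0, 0],
    [-2.5, 0, 0, 0, 0, 0],
    [-4.5, 0, 0, 0, 0, 0],
    [-6, 0, 0, 0, 0, 0],
    [-6, 0, 0, 0, 0, 0],
    [-6, 0, 0, 0, 0, 0],
    [-5, 0, 0, 0, 0, 0],
    [-4, 0, 0, 0, 0, 0]
  ]
}}

```text
time_s: 18.8
position: [0.6206, -0.0498, 0.1627]
ee_rot: [0.707, 0.031, 0.706, -0.031]
ft_force: [-0.3, -0.0, -1.5]
opening: 0.0153
```

Request:
{"name": "carry_out", "arguments": {
  "increments": [
    [-3, 0, 0, 0, 0, 0],
    [-2, 0, 0, 0, 0, 0],
    [-1, 0, 0, 0, 0, 0],
    [0, 0, 0, 0, 0, 0],
    [0, 0, 0, 0, 0, 0],
    [0, 0, 0, 0, 0, 0],
    [0, 0, 0, 0, 0, 0],
    [0, 0, 0, 0, 0, 0]
  ]
}}

```text
time_s: 19.6
position: [0.6203, -0.0497, 0.1679]
ee_rot: [0.706, 0.031, 0.706, -0.031]
ft_force: [-0.7, -1.0, -2.5]
opening: 0.0157
```

```bash
python3 - <<'E'
from ov import *
im={n:manip.capture(n)[:,:,::-1] for n in("scene","side")}
for n in im: cv2.imwrite(f"pics/j_{n}.png",im[n])
s,r=st()
a=cv2.imread("pics/a_scene.png");b=cv2.imread("pics/a_side.png")
crop(a,200,150,310,225,7,"pics/t1.png")
crop(b,290,230,390,310,7,"pics/t2.png")
crop(im["scene"],285,165,365,225,10,"pics/j1.png")
E
```

```text
t 19.7 p [620.39 -49.71 167.9 ] op 15.5 F [-0.44 -0.19 -1.65] M [-0.022 -0.047 -0.047] yaw_y deg 85.0 xaxis [-1.e-04 -1.e-04 -1.e+00] q [-0.209  0.428  0.058  1.201 -0.    -0.122]
```

View pics/t1.png

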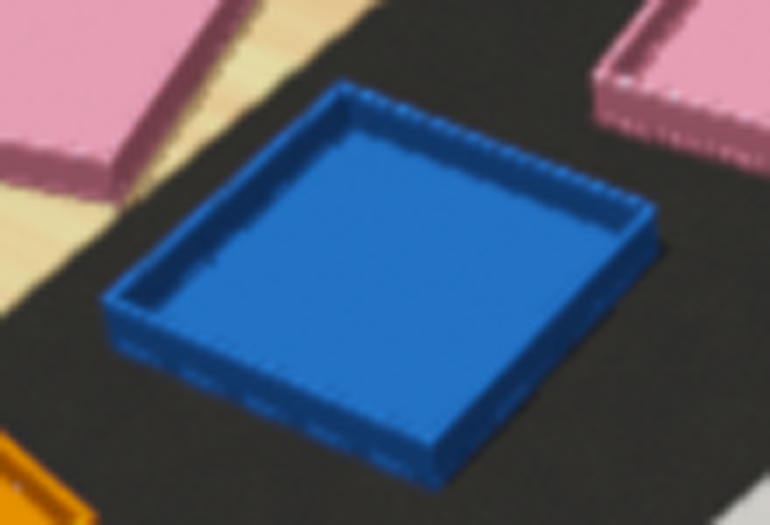

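View pics/t2.png

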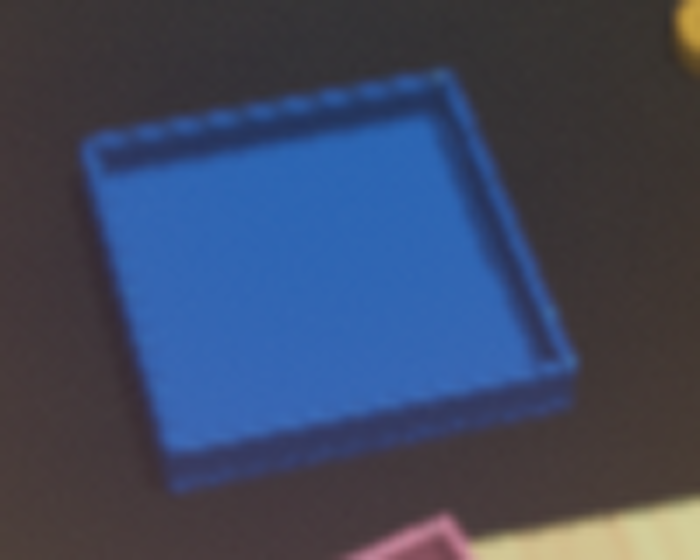

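View pics/j1.png

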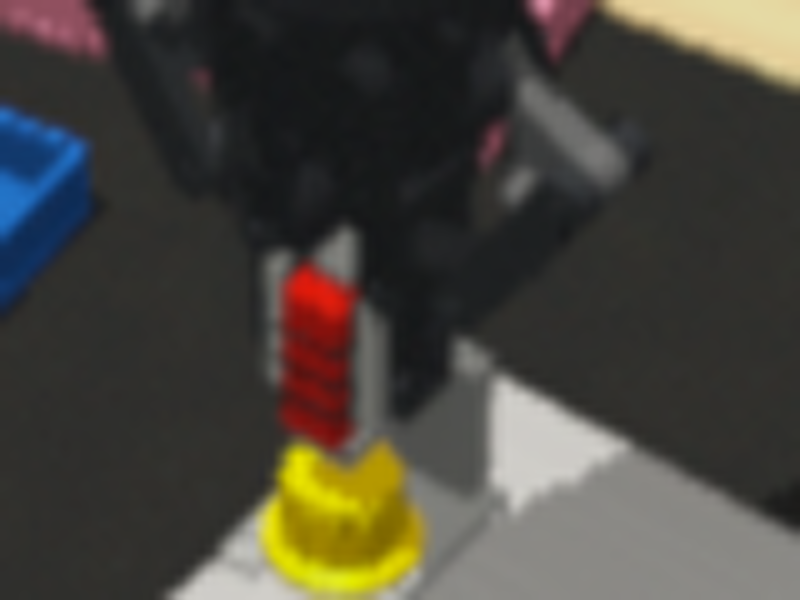

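```bash
python3 - <<'E'
from ov import *
S=manip.calibration("scene");D=manip.calibration("side")
A=np.array([onz(S,(200+x/7-.4,150+y/7-.4),.025) for x,y in((343,82),(655,208),(432,440),(105,298))])
B=np.array([onz(D,(290+x/7-.4,230+y/7-.4),.025) for x,y in((85,143),(450,75),(575,370),(168,450))])
print(A.round(4),A.mean(0));print(B.round(4),B.mean(0))
e=A[1]-A[2];print("edges",[np.linalg.norm(A[i]-A[i-1]).round(4) for i in range(4)],[np.linalg.norm(B[i]-B[i-1]).round(4) for i in range(4)])
c=(A.mean(0)+B.mean(0))/2;print(c)
go([c[0],c[1],.16])
E
```

```text
[[ 0.456  -0.3863  0.025 ]
 [ 0.4519 -0.2379  0.025 ]
 [ 0.5983 -0.2336  0.025 ]
 [ 0.6042 -0.3812  0.025 ]] [ 0.52756843 -0.30975088  0.025     ]
[[ 0.453  -0.2406  0.025 ]
 [ 0.601  -0.235   0.025 ]
 [ 0.6064 -0.3837  0.025 ]
 [ 0.4576 -0.3872  0.025 ]] [ 0.52951693 -0.31163693  0.025     ]
edges [np.float64(0.1482), np.float64(0.1484), np.float64(0.1465), np.float64(0.1477)] [np.float64(0.1466), np.float64(0.1481), np.float64(0.1489), np.float64(0.1488)]
[ 0.52854268 -0.3106939   0.025     ]
t 19.7 p [620.39 -49.71 167.9 ] op 15.5 F [-0.44 -0.19 -1.65] M [-0.022 -0.047 -0.047] yaw_y deg 85.0 xaxis [-1.e-04 -1.e-04 -1.e+00] q [-0.209  0.428  0.058  1.201 -0.    -0.122]
shift tool mm [   7.93 -267.99  -68.75]
```

Tray centre is (0.5285, -0.3105). I'll carry the cap over with smooth ramps.

Request:
{"name": "carry_out", "arguments": {
  "increments": [
    [0, -2, -0.5, 0, 0, 0],
    [0, -5, -1.2, 0, 0, 0],
    [0, -8, -1.9, 0, 0, 0],
    [0, -11, -2.6, 0, 0, 0],
    [0, -14, -3.2, 0, 0, 0],
    [0, -17, -3.9, 0, 0, 0],
    [0, -20, -4.6, 0, 0, 0],
    [0, -22, -5.1, 0, 0, 0]
  ]
}}

```text
time_s: 20.5
position: [0.5881, -0.1481, 0.168]
ee_rot: [0.706, 0.031, 0.706, -0.031]
ft_force: [0.3, 0.9, -2.7]
opening: 0.0155
```

Request:
{"name": "carry_out", "arguments": {
  "increments": [
    [0, -22, -5.1, 0, 0, 0],
    [0, -22, -5.1, 0, 0, 0],
    [0, -20, -4.6, 0, 0, 0],
    [0, -18, -4.2, 0, 0, 0],
    [0, -16, -3.7, 0, 0, 0],
    [0, -13, -3, 0, 0, 0],
    [0, -11, -2.6, 0, 0, 0],
    [0, -9, -2.1, 0, 0, 0]
  ]
}}

```text
time_s: 21.3
position: [0.5468, -0.2751, 0.168]
ee_rot: [0.706, 0.031, 0.706, -0.031]
ft_force: [0.0, 1.2, -2.3]
opening: 0.0151
```

Request:
{"name": "carry_out", "arguments": {
  "increments": [
    [0, -8, -1.9, 0, 0, 0],
    [0, -7, -1.6, 0, 0, 0],
    [0, -6, -1.4, 0, 0, 0],
    [0, -5, -1.2, 0, 0, 0],
    [0, -4, -0.9, 0, 0, 0],
    [0, -3, -0.7, 0, 0, 0],
    [0, -2.7, -0.6, 0, 0, 0],
    [0, -2, -0.5, 0, 0, 0]
  ]
}}

```text
time_s: 22.1
position: [0.5351, -0.3111, 0.168]
ee_rot: [0.706, 0.031, 0.706, -0.031]
ft_force: [1.2, 0.2, -3.3]
opening: 0.0153
```

```bash
python3 - <<'E'
from ov import *
im={n:manip.capture(n)[:,:,::-1] for n in("scene","side")}
for n in im: cv2.imwrite(f"pics/k_{n}.png",im[n])
s,r=st()
crop(im["scene"],190,100,320,225,5,"pics/k1.png")
crop(im["side"],280,180,400,310,5,"pics/k2.png")
E
```

```text
t 22.2 p [ 535.06 -311.15  168.  ] op 15.5 F [ 0.56 -0.98 -2.46] M [-0.021 -0.025  0.043] yaw_y deg 84.99 xaxis [ 0.e+00 -2.e-04 -1.e+00] q [-0.656  0.422  0.048  1.197 -0.    -0.569]
```

View pics/k1.png

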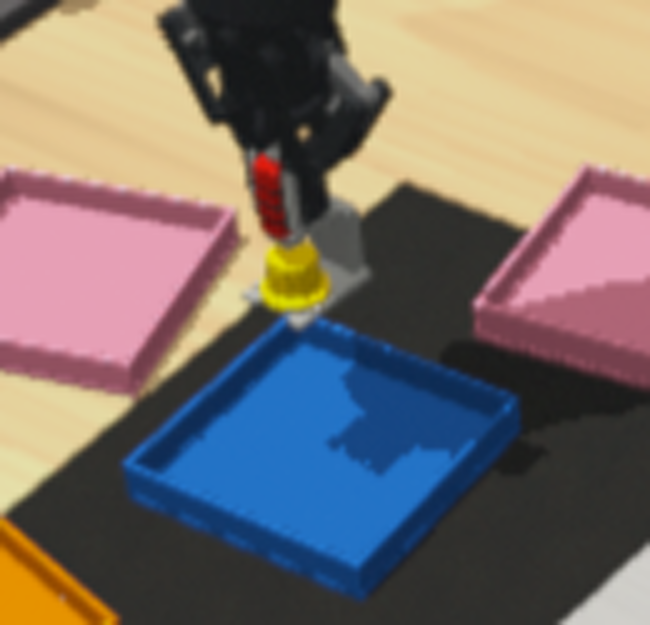

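View pics/k2.png

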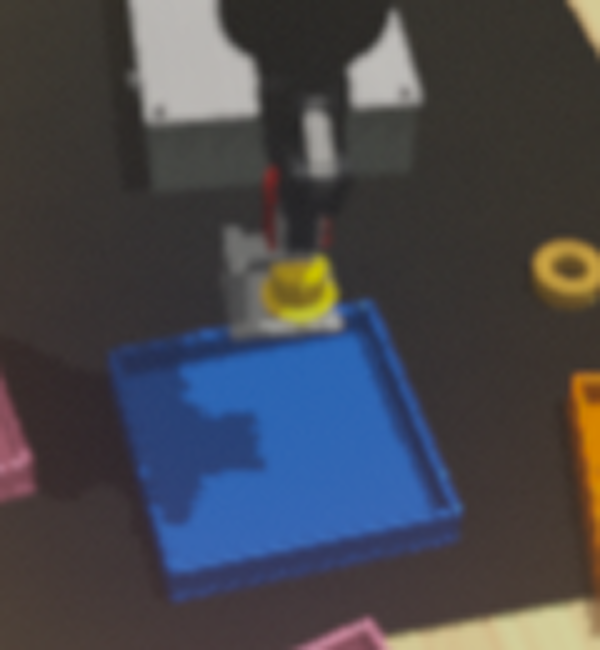

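The cap lies level on the fork, over the tray. Descending.

Request:
{"name": "carry_out", "arguments": {
  "increments": [
    [2, 0, 0, 0, 0, 0],
    [5, 0, 0, 0, 0, 0],
    [8, 0, 0, 0, 0, 0],
    [11, 0, 0, 0, 0, 0],
    [14, 0, 0, 0, 0, 0],
    [16, 0, 0, 0, 0, 0],
    [16, 0, 0, 0, 0, 0],
    [14, 0, 0, 0, 0, 0]
  ]
}}

```text
time_s: 23.0
position: [0.5344, -0.3105, 0.08]
ee_rot: [0.706, 0.031, 0.707, -0.031]
ft_force: [0.3, -0.2, -2.3]
opening: 0.0151
```

Request:
{"name": "carry_out", "arguments": {
  "increments": [
    [10, 0, 0, 0, 0, 0],
    [7, 0, 0, 0, 0, 0],
    [4, 0, 0, 0, 0, 0],
    [2, 0, 0, 0, 0, 0],
    [1, 0, 0, 0, 0, 0],
    [0.5, 0, 0, 0, 0, 0],
    [0, 0, 0, 0, 0, 0],
    [0, 0, 0, 0, 0, 0]
  ]
}}

```text
time_s: 23.8
position: [0.5353, -0.3112, 0.0579]
ee_rot: [0.707, 0.031, 0.706, -0.031]
ft_force: [-0.6, -0.1, -1.3]
opening: 0.0155
```

Request:
{"name": "carry_out", "arguments": {
  "increments": [
    [0.4, 0, 0, 0, 0, 0],
    [0.4, 0, 0, 0, 0, 0],
    [0.4, 0, 0, 0, 0, 0],
    [0.4, 0, 0, 0, 0, 0],
    [0.4, 0, 0, 0, 0, 0],
    [0, 0, 0, 0, 0, 0],
    [0, 0, 0, 0, 0, 0],
    [0, 0, 0, 0, 0, 0]
  ]
}}

```text
time_s: 24.6
position: [0.5351, -0.311, 0.0555]
ee_rot: [0.706, 0.031, 0.706, -0.031]
ft_force: [-0.6, -0.3, -2.6]
opening: 0.0153
```

```bash
python3 - <<'E'
from ov import *
im={n:manip.capture(n)[:,:,::-1] for n in("scene","side")}
s,r=st()
crop(im["scene"],190,130,320,225,6,"pics/l1.png")
crop(im["side"],280,220,400,310,6,"pics/l2.png")
E
```

```text
t 24.7 p [ 535.12 -311.02   55.53] op 15.1 F [ 0.22  0.01 -3.2 ] M [-0.001 -0.031 -0.012] yaw_y deg 85.0 xaxis [ 0.e+00 -1.e-04 -1.e+00] q [-0.656  0.499 -0.121  0.952 -0.    -0.569]
```

View pics/l1.png

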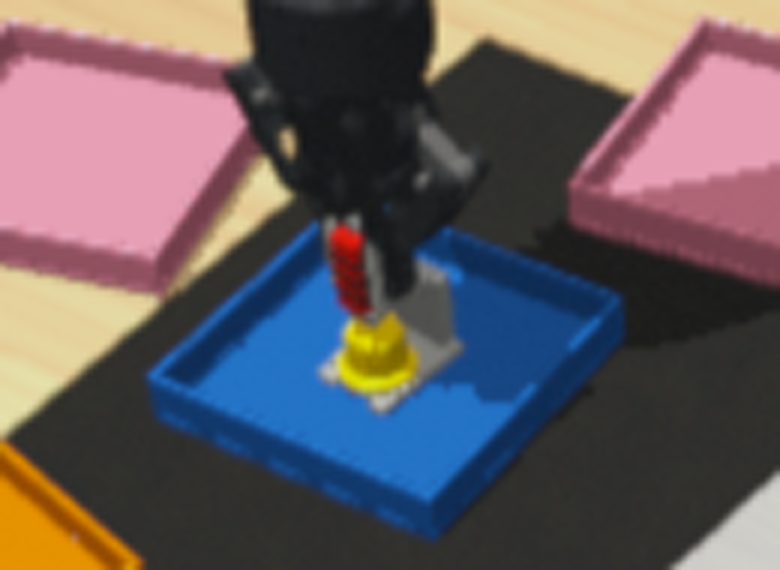

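View pics/l2.png

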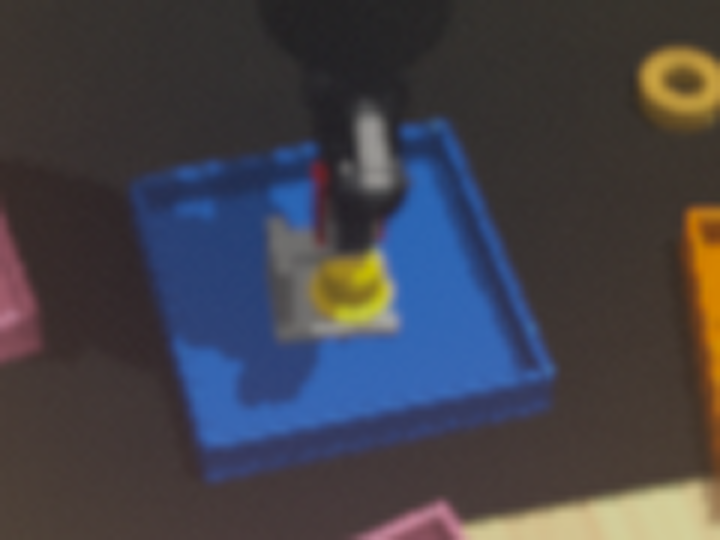

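Still about 3 mm up. I'll lower it slowly to light contact.

Request:
{"name": "carry_out", "arguments": {
  "increments": [
    [0.3, 0, 0, 0, 0, 0],
    [0.3, 0, 0, 0, 0, 0],
    [0.3, 0, 0, 0, 0, 0],
    [0.3, 0, 0, 0, 0, 0],
    [0.3, 0, 0, 0, 0, 0],
    [0.3, 0, 0, 0, 0, 0],
    [0, 0, 0, 0, 0, 0],
    [0, 0, 0, 0, 0, 0]
  ]
}}

```text
time_s: 25.5
position: [0.5351, -0.311, 0.0537]
ee_rot: [0.706, 0.031, 0.706, -0.031]
ft_force: [0.1, 0.0, -1.8]
opening: 0.0151
```

Request:
{"name": "carry_out", "arguments": {
  "increments": [
    [0.2, 0, 0, 0, 0, 0],
    [0.2, 0, 0, 0, 0, 0],
    [0.2, 0, 0, 0, 0, 0],
    [0.2, 0, 0, 0, 0, 0],
    [0.2, 0, 0, 0, 0, 0],
    [0, 0, 0, 0, 0, 0],
    [0, 0, 0, 0, 0, 0],
    [0, 0, 0, 0, 0, 0]
  ]
}}

```text
time_s: 26.3
position: [0.5351, -0.311, 0.0527]
ee_rot: [0.706, 0.031, 0.706, -0.031]
ft_force: [-1.6, 0.3, -2.3]
opening: 0.0153
```

Request:
{"name": "carry_out", "arguments": {
  "increments": [
    [0.2, 0, 0, 0, 0, 0],
    [0.2, 0, 0, 0, 0, 0],
    [0.2, 0, 0, 0, 0, 0],
    [0.2, 0, 0, 0, 0, 0],
    [0.2, 0, 0, 0, 0, 0],
    [0, 0, 0, 0, 0, 0],
    [0, 0, 0, 0, 0, 0],
    [0, 0, 0, 0, 0, 0]
  ]
}}

```text
time_s: 27.1
position: [0.5352, -0.3112, 0.0523]
ee_rot: [0.707, 0.031, 0.706, -0.031]
ft_force: [-2.6, 1.0, 5.5]
opening: 0.015
```

Request:
{"name": "carry_out", "arguments": {
  "increments": [
    [-0.3, 0, 0, 0, 0, 0],
    [-0.3, 0, 0, 0, 0, 0],
    [0, 0, 0, 0, 0, 0],
    [0, 0, 0, 0, 0, 0],
    [0, 0, 0, 0, 0, 0],
    [0, 0, 0, 0, 0, 0],
    [0, 0, 0, 0, 0, 0],
    [0, 0, 0, 0, 0, 0]
  ]
}}

```text
time_s: 27.9
position: [0.5352, -0.3111, 0.0523]
ee_rot: [0.706, 0.031, 0.706, -0.031]
ft_force: [-0.7, -0.6, 3.2]
opening: 0.0152
```

Request:
{"name": "carry_out", "arguments": {
  "increments": [
    [0, 0, 0, 0, 0, 0],
    [0, 0, 0, 0, 0, 0],
    [0, 0, 0, 0, 0, 0],
    [0, 0, 0, 0, 0, 0],
    [0, 0, 0, 0, 0, 0],
    [0, 0, 0, 0, 0, 0],
    [0, 0, 0, 0, 0, 0],
    [0, 0, 0, 0, 0, 0]
  ],
  "fingers": -0.4
}}

```text
time_s: 28.7
position: [0.5351, -0.311, 0.0523]
ee_rot: [0.706, 0.031, 0.706, -0.031]
ft_force: [-0.5, 0.1, -0.3]
opening: 0.0254
```

```bash
python3 - <<'E'
from ov import *
im={n:manip.capture(n)[:,:,::-1] for n in("scene","wrist")}
s,r=st()
crop(im["scene"],190,130,320,225,6,"pics/m1.png")
cv2.imwrite("pics/m2.png",im["wrist"])
E
```

```text
t 28.8 p [ 535.12 -311.01   52.3 ] op 25.6 F [-0.13  0.71  0.29] M [-0.004 -0.004  0.006] yaw_y deg 85.0 xaxis [ 0.e+00 -1.e-04 -1.e+00] q [-0.656  0.502 -0.124  0.945 -0.    -0.569]
```

View pics/m1.png

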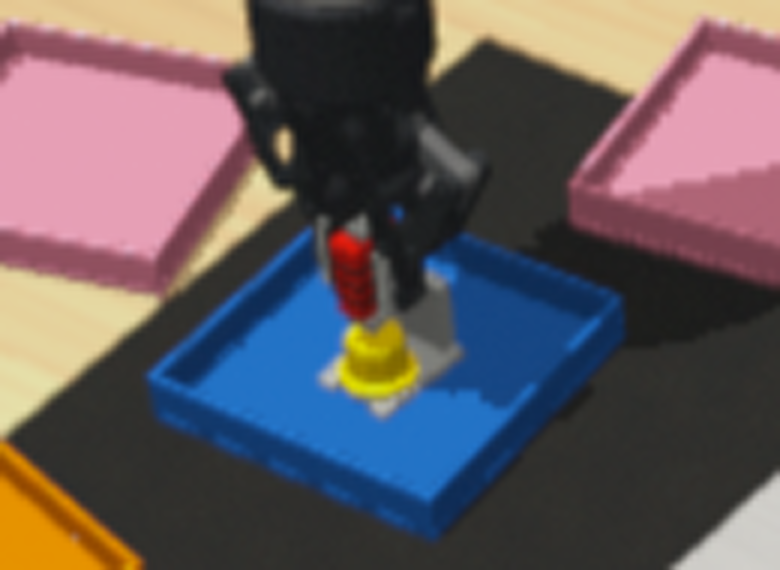

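View pics/m2.png

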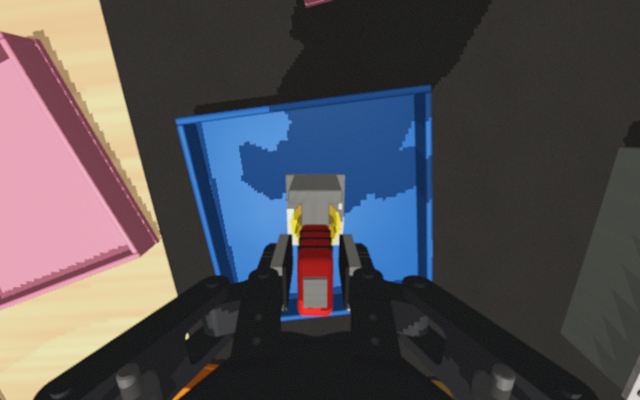

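The puller stands free, with a clear gap on both sides of the handle at (315,280), and the cap is on the fork. I'll open wider and retreat upward.

Request:
{"name": "carry_out", "arguments": {
  "increments": [
    [0, 0, 0, 0, 0, 0],
    [0, 0, 0, 0, 0, 0],
    [0, 0, 0, 0, 0, 0],
    [-3, 0, 0, 0, 0, 0],
    [-6, 0, 0, 0, 0, 0],
    [-10, 0, 0, 0, 0, 0],
    [-12, 0, 0, 0, 0, 0],
    [-15, 0, 0, 0, 0, 0]
  ],
  "fingers": 0.2
}}

```text
time_s: 29.6
position: [0.5351, -0.311, 0.0995]
ee_rot: [0.706, 0.031, 0.706, -0.031]
ft_force: [0.6, 0.0, 0.6]
opening: 0.0511
```

Request:
{"name": "carry_out", "arguments": {
  "increments": [
    [-18, 0, 0, 0, 0, 0],
    [-20, 0, 0, 0, 0, 0],
    [-20, 0, 0, 0, 0, 0],
    [-16, 0, 0, 0, 0, 0],
    [-10, 0, 0, 0, 0, 0],
    [-4, 0, 0, 0, 0, 0],
    [0, 0, 0, 0, 0, 0],
    [0, 0, 0, 0, 0, 0]
  ]
}}

```text
time_s: 30.4
position: [0.5348, -0.3107, 0.1856]
ee_rot: [0.706, 0.031, 0.707, -0.031]
ft_force: [0.4, -0.1, 0.5]
opening: 0.0513
```

```bash
python3 - <<'E'
from ov import *
im={n:manip.capture(n)[:,:,::-1] for n in("scene","side")}
s,r=st()
cv2.imwrite("pics/n_scene.png",im["scene"])
crop(im["scene"],190,130,320,225,6,"pics/n1.png")
crop(im["side"],240,110,420,320,2.8,"pics/n2.png")
E
```

```text
t 30.5 p [ 534.65 -310.64  185.23] op 51.4 F [ 0.62 -0.14  0.03] M [0.044 0.001 0.024] yaw_y deg 85.0 xaxis [-0.0015  0.001  -1.    ] q [-0.656  0.415  0.08   1.238 -0.    -0.569]
```

View pics/n1.png

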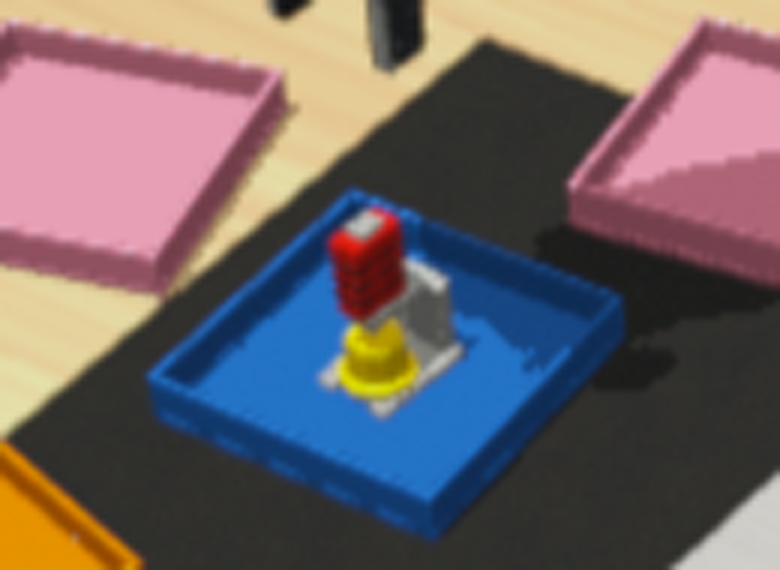

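View pics/n2.png

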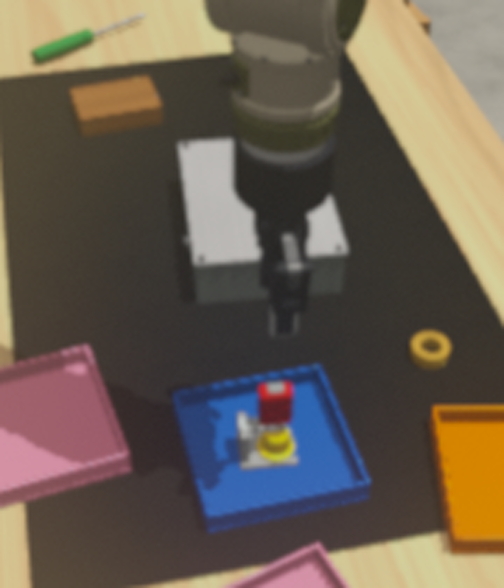

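View pics/n_scene.png

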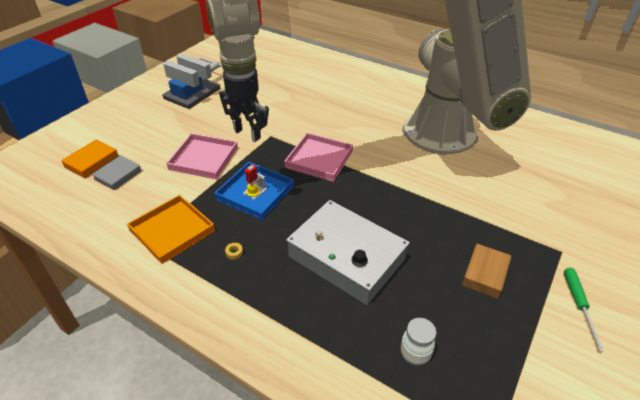

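The puller stands upright in the blue tray with the yellow cap on its fork. The black cap, jar at (420,340) and collar at (234,250) are unmoved, and the gripper is clear.

```bash
python3 - <<'E'
from cell import manip
print(manip.hand_in())
E
```

```text
the job is handed in; nothing more can be done
None
```

The yellow cap is off its stem, and the puller stands upright and released in the blue tray with the cap lying level on its fork. I handed the job in at about 30.5 s of robot time.

- **Finding the height:** I lowered the puller onto the bare panel on the robot's side to find the fork height. The first touch was about 5 N, but the next small step pressed to about 12 N. I had meant it to be lighter, so I backed off to 1.3 mm of clearance.
- **Hooking and pulling:** The fork slid under the cap with no readable contact force. The upward pull peaked at about 12 N in the readings, then dropped back to the puller's weight once the cap came free.
- **Setting down:** I lowered it to contact with the tray floor, about 8 N at most. I eased that to about 5 N, then opened the fingers and went straight up.
- **Last checks:** The final pictures show the puller upright with the cap on the fork. The black cap was still seated and the jar and collar unmoved. The gripper touched nothing, and the force reading was near zero.

No final check failed. The side camera's picture sat about half a pixel lower than my model, but the fork and cap were off by the same amount, so their alignment was not affected.

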